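# Part a two-piece casting mould with a wedge

### The job

The casting in the two-part mould has set: take the parting wedge out of the tool block and, with the wedge only, work the mould open from its two pry slots in turn, a little at each end, until the loose half stands at least 7 mm off at both guide pins so that the casting can come out, never letting one end get more than 5 mm ahead of the other. Feel the tip into the slots and press down slowly and steadily with light hand force, because the soft faces dent under a blow or hard leaning. Then stand the wedge back upright in the hole it came from, and leave everything else where it was.

Things in the scene. Friction and masses are not known exactly. Their poses are not given: they have to be found in the camera images.
- mould: Dark steel base plate (135 x 215 x 10 mm, fixed to the bench) of the two-part aluminium mould, which is 192 mm long along y; flat tops 80 mm above the bench. Origin: underside of the base, x across the seam, z up. The mould was bolted on by eye: its upright seam lies parallel to y, anywhere from x = -4 to +4 mm. Fixed half 34 mm thick on the -x side of the seam, loose half 30 mm thick on the +x side.
- half (a joint): Angle of the loose half about z, rad; 0 = parallel to the fixed half, 0.031 = 5 mm uneven, guide_b ahead being positive; it binds at 0.05. The half slides only towards +x, on two guide pins that show beyond it, and stays where it is left. Opened at one slot it swings about the guide at the other end.
- guide_a (a joint): How far the loose half stands off at the guide pin at mould y = +80 mm, in m; 0 = closed, stop at 0.018. The brass bush is a tight greased fit: about 16 N to move it, and 0.7 N more for every mm/s; a slow steady push of 10 to 15 N on the wedge is enough.
- guide_b (a joint): The same at the guide pin at mould y = -80 mm.
- slot_a (a point): Point on the base's middle line at y = +48, z = 80 mm; the mouth of pry slot a lies up to 4 mm from it along x, in the seam. Slot open at the top, 34 mm long along the seam, 62 mm deep, 3 mm wide when closed (1.5 mm in each half), square edges, no lead-in. Only its +x wall gives, so the wedge must ease over to +x by half its growing thickness as it goes down.
- slot_b (a point): The same for pry slot b, at mould y = -48 mm.
- wedge_grip (a point): Middle of the square wooden handle (28 x 30 mm in x, y, 58 mm high) of the parting wedge, 220 g, hanging tip down in a hole of the tool block. Below the handle a 36 x 38 x 6 mm steel shoulder that rests on the block, then a blade 64 mm long, 22 mm wide along y, its thickness along x tapering evenly from 14.8 mm to 2 mm at the square tip, 99 mm below this point. Alike when turned half round.
- block: Dark wooden tool block, 76 x 210 x 66 mm, fixed; origin in the middle of its underside, length along y, z up. Three upright holes 21 x 28 mm (x, y) right through, 70 mm apart along its middle. The wedge and two round-handled tools hang in them in any order, blades flat across x; handles reach up to 142 mm above the bench.
- knife: Round-handled knife with a 36 mm round collar, in another hole of the block; origin 64 mm below the block's top. Leave alone.
- awl: Awl with a pear-shaped handle in the third hole; origin 64 mm below the block's top. Leave alone.
- rosette: Flat grey cast rosette, 42 mm across, 7 mm thick, lying just beyond the tool block on its +x side; origin under its middle. Leave alone.
- came: Grey came offcut, H-section 12 x 8 mm, 150 mm long, lying beside the mould on the loose half's side; origin under its middle. Leave alone.
- cup: Paper cup, 76 mm wide, 95 mm high; origin under its middle. Leave alone.
- tape_measure: Tape measure in a rounded case 66 x 36 x 62 mm; origin under its middle. Leave alone.
- hammer: Hammer, 260 mm long, lying on the bench at the far side. Leave alone.
- solder_spool: Grey solder spool, 60 mm across, 46 mm high; origin under its middle. Leave alone.
Not all that is in view belongs to the job. What is shaped like the part that bears wedge_grip but orange or pink is not meant.

How it is judged (in metres and radians):
On the way, in this order (a step that is already met when the one before it is completed fails the run):
1. the mould is started from one slot with the wedge (value of joint any of guide_a, guide_b above 0.0025 m), for 0.1 s.
2. the loose half stands at least 7 mm off at both guide pins (value of joint each of guide_a, guide_b above 0.007 m), for 0.2 s.
At the end, for the whole second after the job is handed in: The loose half stands at least 7 mm off the fixed half at both guide pins; the wedge is back in its own hole, its handle within 15 mm of where it was and upright within 7 degrees; everything at rest and released (all of step 2 and distance of wedge_grip from where it was at the start of the episode below 0.015 m and angle between wedge_grip's own z axis and vertical below 0.12 rad and velocity of joint each of guide_a, guide_b below 0.003 m/s); the robot touches nothing.
It fails at once if one end gets more than 5 mm ahead of the other (half out of line by more than 0.0315 rad) (value of joint half above 0.0315 rad or value of joint half below -0.0315 rad).
It fails at once if the mould is pressed with more than 75 N in all (the forces on its faces added up) (contact force between anything else and mould above 75 N).
It fails at once if the robot itself pushes on the mould (contact force between any of the fingers, the arm and mould above 2 N).
It fails at once if a bystander is moved by more than 20 mm (distance of any of knife, awl, rosette, came, cup, tape_measure, hammer, solder_spool from where it was at the start of the episode above 0.02 m).
It also fails if it takes over 72 s, if anything falls off the work surface, if the arm or the gripper's body presses on something with over 40 N, if the wrist force passes 120 N, or if a joint passes its speed limit or range.

### The arm

A 6-joint arm with a two-finger parallel gripper is mounted at the origin on the work surface. World frame = base frame: x ahead of the robot, y to its left, z up, the work surface at z = 0. Lengths are in mm, angles in rad, forces in N, time in s.
With the tool pointing down it reaches from about 325 to 850 mm from the base axis. Payload 15.5 kg.
Tool frame: the origin (TCP) lies between the finger pads; the fingertips stand robot.tip_reach ahead of it and the grasp point (between the pads) is the TCP (robot.tip_reach is the distance from the TCP to the fingertips, in mm); x points along the fingers, z is the direction in which the jaws open and shut, and the axes are right-handed (so a half turn about x gives the same grasp; the last joint's range is limited). The gripper opens to 91 mm and grips with 3 to 60 N. Pads are 32 mm wide; open, the fingers measure 118 mm over their backs; the gripper's body (76 mm by 178 mm) begins 60 mm behind the grasp point.
Start: joints at [-1.264, 0.494, 1.345, -0, 1.302, -0.096], TCP at [244.423, -575.225, 202.615] pointing down, gripper open.
Joint ranges: [-2.91, 2.91], [-0.82, 2.16], [0.22, 2.67], [-1.22, 4.37], [0.12, 2.79], [-3.08, 3.08]. Speed limits (rad/s): [1.89, 1.89, 2.57, 3.01, 3.01, 3.01].

### API

Orientations are given as a rotation vector (axis times angle).
In Python, from cell import robot gives the robot as it stands.
- The arm moves only by the tool arm_command, never from a script. Its argument "plan" is a list of rows, each an object with "translation": the shift along the tool's x, y, z in cm, a list of three; "delta_rot": the turn, a rotation vector about the tool's x, y, z in degrees, a list of three. A call has 1 to 20 rows; each row is the pose to reach, as a shift and turn from the pose measured when the call began, along the tool's axes at that moment; what a row does not reach only later rows make up. A row lasts 1/10 s, in which the tool goes at most 50 mm and 8.59 degrees, less where a joint would pass 70% of its speed; a pose out of reach is approached as far as the arm can. A call with a gripper value outside its range is refused whole. "claw" is the finger opening in cm, from 0 to 9.12, set as the call begins (left out, the last holds). The fingers move at their own pace and stop on an object; "newtons" is the grip in N (left out, the last holds). Time passes only in rows, so rows that repeat a pose let the fingers close. It gives the time, the measured TCP pose, the force and the opening at its end, in the units of the state.
- robot.observe(): the state, without advancing time (a new reading comes with each control period).
- robot.capture(name): name is "scene" or "top" or "wrist"; returns a dict with "img" (384x512x3 uint8, blue, green, red), "fx", "fy", "cx", "cy" (pixels), "R" (3x3) and "t" (3): a world point X has camera coordinates R X + t; the wrist camera has in their place "mount" (4x4, takes a point from camera to tool coordinates, whose origin is the TCP and whose axes are the tool frame's). Camera axes: x right, y down, z forward; pixel columns grow to the right and rows downward; lengths in mm; the calibration is good to about 2 mm. The wrist camera is an equidistant fisheye: a pixel r from the principal point sees the ray r / f radians off the axis. A picture is of the moment at which its call begins: read the wrist's pose just before it. There is no depth.
- robot.job_done(): hands the job in, once; it reports no verdict.
The state is a dict: "time_s": time; "q": joint angles; "dq": joint speeds; "joint_torque": joint torques, N m; "ee_pos": TCP position; "tcp_rot": TCP orientation; "wrist_force": force on the tool from outside, world axes, zero at the start; "ft_torque": the same for the moment, N m; "gripper_width": finger opening in mm.
Only numpy, scipy, OpenCV 4.12 (cv2) and the standard library are available. Lean on these libraries where they do the work, as an engineer would, in place of code of your own. Each camera call takes 0.05 s, during which the arm holds its last target. There are 200 camera calls.

## Working session

There is one attempt and no reset: what is moved stays moved. The work goes in short steps, Python scripts to look and compute and a tool call to move; the robot and the scene stay as the last step left them, time stands still between calls to the robot, and variables do not carry over. Pictures are saved under pics/ and viewed, about 8 in all and at most 12, crops included, and the job is handed in when it is done.

Besides the shell and the picture viewer there is one more tool, called after ">>>" by a JSON object that holds its "name" and its "arguments", one argument or row to a line. arm_command: Moves the arm, as the interface text tells. Its arguments: {"type":"object","properties":{"plan":{"type":"array","items":{"type":"object","properties":{"translation":{"type":"array","items":{"type":"number"}},"delta_rot":{"type":"array","items":{"type":"number"}}}}},"claw":{"type":"number"},"newtons":{"type":"number"}},"required":["plan"]}

```bash
mkdir -p pics; ls; python3 - <<'E'
from cell import robot
import cv2,numpy as np
s=robot.observe(); print({k:np.round(v,3) for k,v in s.items()}, robot.tip_reach)
for n in ("scene","top"):
    c=robot.capture(n); cv2.imwrite(f"pics/{n}0.png",c["img"])
    np.savez(f"{n}.npz",**c); print(n,c["fx"],c["fy"],c["cx"],c["cy"],np.round(c["R"],4).tolist(),c["t"])
a=cv2.imread("pics/scene0.png");b=cv2.imread("pics/top0.png")
cv2.imwrite("pics/top_big.png",cv2.resize(b,(800,600),interpolation=cv2.INTER_CUBIC))
E
```

```text
pics
{'time_s': np.float64(0.0), 'q': array([-1.264,  0.494,  1.346,  0.   ,  1.302, -0.096]), 'dq': array([ 0.001,  0.002, -0.   ,  0.001,  0.001, -0.   ]), 'joint_torque': array([-2.0000e-03, -8.7884e+01, -3.8186e+01,  7.0000e-02,  5.3000e-02,
       -0.0000e+00]), 'ee_pos': array([ 244.315, -574.863,  202.025]), 'tcp_rot': array([ 0.909,  1.374, -0.908]), 'wrist_force': array([-0.201,  0.129,  0.711]), 'ft_torque': array([ 0.057, -0.021,  0.031]), 'gripper_width': np.float64(91.303)} 19.0
scene 359.1307937731279 359.1307937731279 262.09799188767755 190.7986811065631 [[0.837, 0.5472, -0.007], [0.4367, -0.6755, -0.5941], [-0.3299, 0.4942, -0.8043]] [-392.81557971 -163.59061941 1101.43492089]
top 475.4924876442908 475.4924876442908 250.21816174589893 186.49653270906444 [[-0.0124, -0.9999, -0.0074], [-0.98, 0.0136, -0.1988], [0.1988, 0.0048, -0.98]] [ -13.5655793   482.43806794 1461.969732  ]
```

View pics/top_big.png

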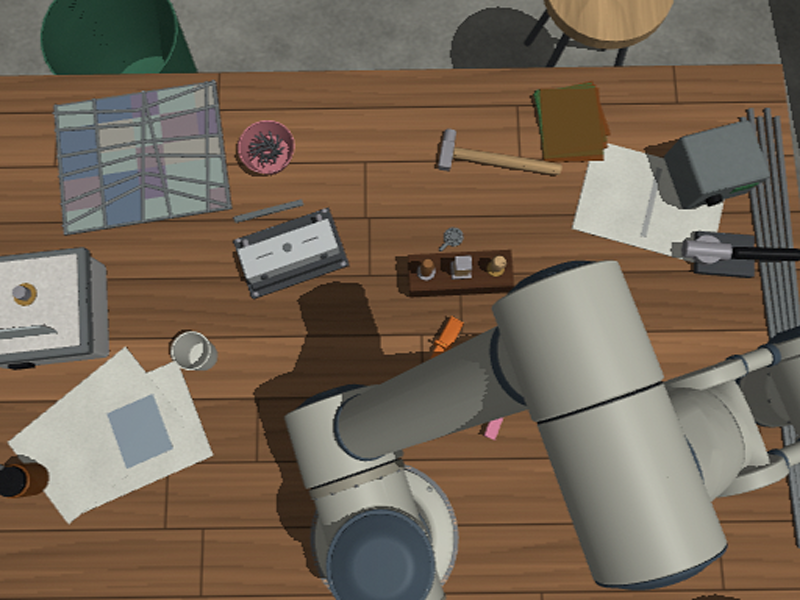

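View pics/scene0.png

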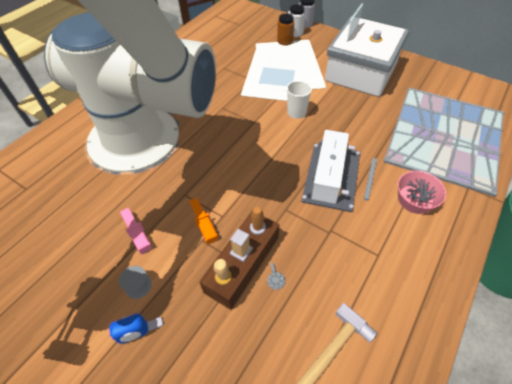

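```bash
cat > h.py <<'E'
import numpy as np,cv2
C={n:dict(np.load(f"{n}.npz")) for n in("scene","top")}
def ray(n,u,v):
    c=C[n]; d=c["R"].T@np.array([(u-c["cx"])/c["fx"],(v-c["cy"])/c["fy"],1]); o=-c["R"].T@c["t"]; return o,d
def plane(n,u,v,z):
    o,d=ray(n,u,v); return o+d*(z-o[2])/d[2]
def tri(p,q):
    o1,d1=ray("top",*p);o2,d2=ray("scene",*q)
    s=np.linalg.lstsq(np.c_[d1,-d2],o2-o1,rcond=None)[0]
    a=o1+d1*s[0];b=o2+d2*s[1]; return (a+b)/2,np.linalg.norm(a-b)
def proj(n,X):
    c=C[n];p=c["R"]@np.asarray(X,float)+c["t"]; return np.array([c["fx"]*p[0]/p[2]+c["cx"],c["fy"]*p[1]/p[2]+c["cy"]])
E
python3 - <<'E'
from h import *
t=C["top"]["img"];s=C["scene"]["img"]
r=lambda i,x0,y0,w,h,W,H:cv2.resize(i[y0:y0+h,x0:x0+w],(W,H),interpolation=cv2.INTER_CUBIC)
cv2.imwrite("pics/c1.png",np.vstack([np.hstack([r(t,145,130,80,60,400,300),r(t,255,140,80,60,400,300)]),np.hstack([r(s,295,125,80,60,400,300),r(s,200,200,80,60,400,300)])]))
E
```

```text
(no output)
```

View pics/c1.png

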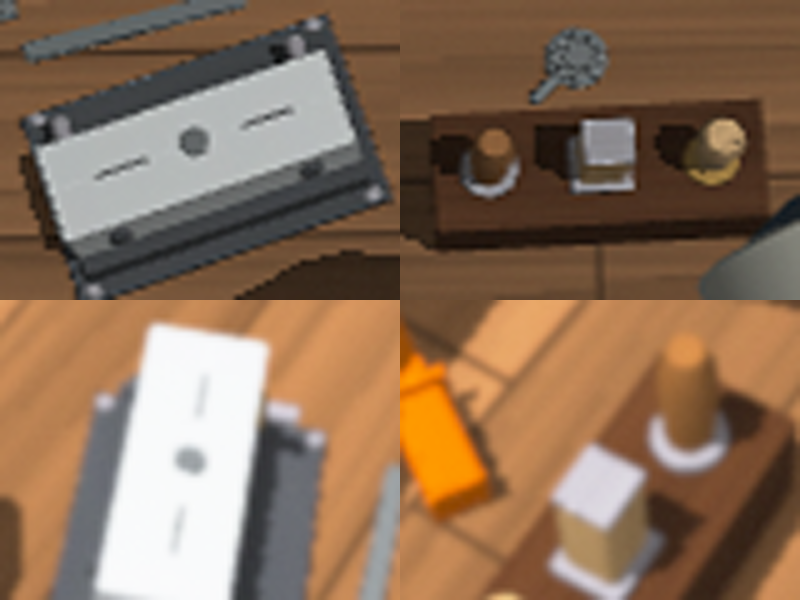

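```bash
python3 - <<'E'
from h import *
f=lambda U,V,x0,y0:((U+.5)/5-.5+x0,(V+.5)/5-.5+y0)
T=lambda U,V:f(U,V,145,130); TB=lambda U,V:f(U-400,V,255,140)
S=lambda U,V:f(U,V-300,295,125); SB=lambda U,V:f(U-400,V-300,200,200)
pp=lambda n,*a:print(n,np.round(plane(*a),1))
sl=plane("top",*T(121,169),80);sr=plane("top",*T(268,119),80);print("slots",sl.round(1),sr.round(1),np.linalg.norm(sl-sr),np.degrees(np.arctan2(*(sr-sl)[:2])))
s1=plane("scene",*S(202,397),80);s2=plane("scene",*S(178,530),80);print("scene slots",s1.round(1),s2.round(1),np.linalg.norm(s1-s2))
print(tri(T(121,169),S(202,397)),tri(T(268,119),S(178,530)))
for e in [(95,178),(148,159),(242,128),(294,109)]: pp("slotend top","top",*T(*e),80)
for e in [(38,148),(322,50),(358,152),(70,242)]: pp("mould top","top",*T(*e),80)
for e in [(20,120),(325,17),(388,200),(95,300)]: pp("base","top",*T(*e),10)
for e in [(583,121),(634,119),(635,164),(584,166)]: pp("wedge top","top",*TB(*e),130)
for e in [(597,445),(646,482),(604,529),(554,492)]: pp("wedge top scene","scene",*SB(*e),130)
print(tri(TB(609,142),SB(600,487)))
for e in [(432,116),(762,98),(768,218),(437,234)]: pp("block","top",*TB(*e),66)
E
```

```text
slots [553.4 235.   80. ] [584.6 142.8  80. ] 97.32519214515963 161.29613018685146
scene slots [553.3 232.1  80. ] [584.6 141.5  80. ] 95.88763329027418
(array([553.26445515, 234.84013779,  77.89158657]), np.float64(1.6587150808111664)) (array([584.61343553, 142.67304633,  78.94421659]), np.float64(0.7572665987147732))
slotend top [547.8 251.2  80. ]
slotend top [559.7 218.1  80. ]
slotend top [579.  159.1  80. ]
slotend top [590.9 126.4  80. ]
mould top [567.8 287.6  80. ]
mould top [629.5 108.9  80. ]
mould top [562.3  85.9  80. ]
mould top [506.9 265.9  80. ]
base [605.8 315.3  10. ]
base [674.  113.6  10. ]
base [547.9  71.6  10. ]
base [483.6 262.7  10. ]
wedge top [ 534.1 -145.3  130. ]
wedge top [ 534.9 -176.2  130. ]
wedge top [ 506.9 -175.8  130. ]
wedge top [ 506.1 -145.   130. ]
wedge top scene [ 507.8 -146.2  130. ]
wedge top scene [ 535.2 -149.6  130. ]
wedge top scene [ 533.2 -176.9  130. ]
wedge top scene [ 505.9 -174.2  130. ]
(array([ 520.57881478, -161.10780082,  129.16812103]), np.float64(1.179185744895646))
block [554.8 -55.1  66. ]
block [ 563.6 -264.6   66. ]
block [ 485.8 -264.9   66. ]
block [478.4 -56.9  66. ]
```

```bash
cat >> h.py <<'E'
from scipy.spatial.transform import Rotation as Ro
def go(p,yaw,sgn=None):
    from cell import robot
    s=robot.observe();R0=Ro.from_rotvec(s["tcp_rot"]).as_matrix();best=None
    for k in ((1,-1) if sgn is None else (sgn,)):
        z=k*np.array([np.cos(np.radians(yaw)),np.sin(np.radians(yaw)),0]);x=np.array([0,0,-1.])
        D=np.degrees(Ro.from_matrix(R0.T@np.c_[x,np.cross(z,x),z]).as_rotvec())
        if best is None or np.linalg.norm(D)<np.linalg.norm(best[1]): best=(k,D)
    print("t",round(float(s["time_s"]),2),"pos",s["ee_pos"].round(2),"F",s["wrist_force"].round(1),"M",s["ft_torque"].round(2),"w",s["gripper_width"].round(1),"q6",s["q"][5].round(2))
    z0=R0[:,2]*np.sign(R0[0,2]);print("  yaw",np.degrees(np.arctan2(z0[1],z0[0])).round(2),"toolx",R0[:,0].round(4))
    print("  -> trans cm",(R0.T@(np.asarray(p)-s["ee_pos"])/10).round(3),"rot",best[1].round(2),"sgn",best[0])
E
python3 - <<'E'
from h import *
go([520.5,-160.8,200],1.8); go([520.5,-160.8,200],1.8,1);go([520.5,-160.8,200],1.8,-1)
E
```

```text
Traceback (most recent call last):
  File "h.py", line 21, in go
    print("t",round(float(s["time_s"]),2),"pos",s["ee_pos"].round(2),"F",s["wrist_force"].round(1),"M",s["ft_torque"].round(2),"w",s["gripper_width"].round(1),"q6",s["q"][5].round(2))
                                                                                                                                   ^^^^^^^^^^^^^^^^^^^^^^^^
AttributeError: 'float' object has no attribute 'round'
```

```bash
sed -i 's/s\["gripper_width"\].round(1)/round(float(s["gripper_width"]),1)/; s/s\["q"\]\[5\].round(2)/np.round(s["q"],2)/' h.py
python3 - <<'E'
from h import *
go([520.5,-160.8,200],1.8); go([520.5,-160.8,200],1.8,1);go([520.5,-160.8,200],1.8,-1)
E
```

```text
t 0.1 pos [ 244.33 -574.91  202.12] F [ 0.6 -0.1 -0.1] M [0.03 0.02 0.03] w 91.4 q6 [-1.26  0.49  1.35  0.    1.3  -0.1 ]
  yaw -66.98 toolx [-3.e-04  1.e-03 -1.e+00]
  -> trans cm [  0.245  41.612 -27.313] rot [-6.878e+01 -5.000e-02 -4.000e-02] sgn 1
t 0.1 pos [ 244.33 -574.91  202.12] F [ 0.6 -0.1 -0.1] M [0.03 0.02 0.03] w 91.4 q6 [-1.26  0.49  1.35  0.    1.3  -0.1 ]
  yaw -66.98 toolx [-3.e-04  1.e-03 -1.e+00]
  -> trans cm [  0.245  41.612 -27.313] rot [-6.878e+01 -5.000e-02 -4.000e-02] sgn 1
t 0.1 pos [ 244.33 -574.91  202.12] F [ 0.6 -0.1 -0.1] M [0.03 0.02 0.03] w 91.4 q6 [-1.26  0.49  1.35  0.    1.3  -0.1 ]
  yaw -66.98 toolx [-3.e-04  1.e-03 -1.e+00]
  -> trans cm [  0.245  41.612 -27.313] rot [ 1.1122e+02 -5.0000e-02  5.0000e-02] sgn -1
```

>>> {"name": "arm_command", "arguments": {
  "plan": [
    {"translation":[0.2,41.6,-27.3],"delta_rot":[-68.8,0,0]},
    {"translation":[0.2,41.6,-27.3],"delta_rot":[-68.8,0,0]},
    {"translation":[0.2,41.6,-27.3],"delta_rot":[-68.8,0,0]},
    {"translation":[0.2,41.6,-27.3],"delta_rot":[-68.8,0,0]},
    {"translation":[0.2,41.6,-27.3],"delta_rot":[-68.8,0,0]},
    {"translation":[0.2,41.6,-27.3],"delta_rot":[-68.8,0,0]},
    {"translation":[0.2,41.6,-27.3],"delta_rot":[-68.8,0,0]},
    {"translation":[0.2,41.6,-27.3],"delta_rot":[-68.8,0,0]},
    {"translation":[0.2,41.6,-27.3],"delta_rot":[-68.8,0,0]},
    {"translation":[0.2,41.6,-27.3],"delta_rot":[-68.8,0,0]},
    {"translation":[0.2,41.6,-27.3],"delta_rot":[-68.8,0,0]},
    {"translation":[0.2,41.6,-27.3],"delta_rot":[-68.8,0,0]},
    {"translation":[0.2,41.6,-27.3],"delta_rot":[-68.8,0,0]},
    {"translation":[0.2,41.6,-27.3],"delta_rot":[-68.8,0,0]},
    {"translation":[0.2,41.6,-27.3],"delta_rot":[-68.8,0,0]}
  ],
  "claw": 6.0
}}

```text
time_s: 1.6
ee_pos: [519.9, -161.9, 200.4]
tcp_rot: [-0.023, 1.571, 0.024]
wrist_force: [-0.0, -0.3, -0.3]
gripper_width: 59.8
```

```bash
python3 - <<'E'
from h import *
from cell import robot
s=robot.observe()
c=robot.capture("wrist"); print(c["fx"],c["cx"],c["cy"],np.round(c["mount"],3).tolist())
cv2.imwrite("pics/w1.png",c["img"]); np.savez("w1.npz",pos=s["ee_pos"],rot=s["tcp_rot"],**c)
go([520.5,-160.8,101],1.8)
E
```

```text
297.3186396354542 252.66479524699758 189.62790855768915 [[-0.001, -0.287, 0.958, -182.827], [0.001, -0.958, -0.287, 80.722], [1.0, 0.001, 0.001, 1.342], [0.0, 0.0, 0.0, 1.0]]
t 1.65 pos [ 520.02 -161.77  200.46] F [ 0.6  0.9 -0.1] M [ 0.03 -0.11 -0.01] w 60.0 q6 [-0.41  0.38  1.55  0.    1.21 -0.44]
  yaw 1.74 toolx [-4.e-04  1.e-03 -1.e+00]
  -> trans cm [9.946 0.085 0.055] rot [-0.06 -0.02 -0.06] sgn 1
```

View pics/w1.png

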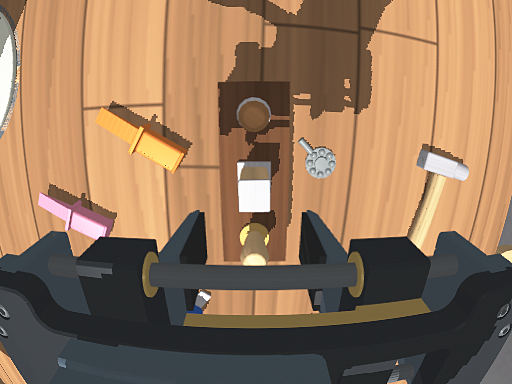

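```bash
cat >> h.py <<'E'
def wplane(d,u,v,z):
    """wrist pixel -> world point at height z"""
    du,dv=u-d["cx"],v-d["cy"];r=np.hypot(du,dv)+1e-9;th=r/d["fx"]
    c=np.array([np.sin(th)*du/r,np.sin(th)*dv/r,np.cos(th)])
    R=Ro.from_rotvec(d["rot"]).as_matrix();M=d["mount"]
    o=R@M[:3,3]+d["pos"];w=R@M[:3,:3]@c
    return o+w*(z-o[2])/w[2]
def wsnap(name):
    from cell import robot
    s=robot.observe();c=robot.capture("wrist");d=dict(pos=s["ee_pos"],rot=s["tcp_rot"],**c)
    np.savez(f"{name}.npz",**d);return d
E
python3 - <<'E'
from h import *
d=dict(np.load("w1.npz"))
for e in [(238,184),(270,184),(270,212),(239,212),(254,198)]: print(wplane(d,*e,130).round(1))
E
```

```text
[ 508.3 -152.3  130. ]
[ 536.6 -151.4  130. ]
[ 537.9 -177.9  130. ]
[ 509.6 -178.8  130. ]
[ 522.8 -164.9  130. ]
```

>>> {"name": "arm_command", "arguments": {
  "plan": [
    {"translation":[3,0.08,0.1],"delta_rot":[0,0,0]},
    {"translation":[6,0.08,0.1],"delta_rot":[0,0,0]},
    {"translation":[8,0.08,0.1],"delta_rot":[0,0,0]},
    {"translation":[9.4,0.08,0.1],"delta_rot":[0,0,0]},
    {"translation":[9.95,0.08,0.1],"delta_rot":[0,0,0]},
    {"translation":[9.95,0.08,0.1],"delta_rot":[0,0,0]},
    {"translation":[9.95,0.08,0.1],"delta_rot":[0,0,0]}
  ]
}}

```text
time_s: 2.35
ee_pos: [521.3, -161.2, 101.6]
tcp_rot: [-0.023, 1.57, 0.024]
wrist_force: [0.1, 0.9, -0.3]
gripper_width: 59.8
```

>>> {"name": "arm_command", "arguments": {
  "plan": [
    {"translation":[0,0,0]},
    {"translation":[0,0,0]},
    {"translation":[0,0,0]},
    {"translation":[0,0,0]},
    {"translation":[0,0,0]},
    {"translation":[0,0,0]},
    {"translation":[0,0,0]},
    {"translation":[0,0,0]}
  ],
  "claw": 1.5,
  "newtons": 50
}}

```text
invalid input at $.plan[0]: expected keys translation, delta_rot
```

```bash
python3 - <<'E'
from h import *
go([520.5,-160.8,200],1.8)
E
```

```text
t 2.35 pos [ 521.27 -161.17  101.63] F [ 0.1  0.9 -0.3] M [-0.01 -0.11 -0.03] w 59.8 q6 [-0.41  0.51  1.66  0.    0.98 -0.44]
  yaw 1.72 toolx [ 4.e-04  7.e-04 -1.e+00]
  -> trans cm [-9.837  0.046 -0.072] rot [-0.08  0.02 -0.04] sgn 1
```

>>> {"name": "arm_command", "arguments": {
  "plan": [
    {"translation":[0,0,0],"delta_rot":[0,0,0]},
    {"translation":[0,0,0],"delta_rot":[0,0,0]},
    {"translation":[0,0,0],"delta_rot":[0,0,0]},
    {"translation":[0,0,0],"delta_rot":[0,0,0]},
    {"translation":[0,0,0],"delta_rot":[0,0,0]},
    {"translation":[0,0,0],"delta_rot":[0,0,0]},
    {"translation":[0,0,0],"delta_rot":[0,0,0]},
    {"translation":[0,0,0],"delta_rot":[0,0,0]}
  ],
  "claw": 1.5,
  "newtons": 55
}}

```text
time_s: 3.15
ee_pos: [521.4, -161.2, 101.8]
tcp_rot: [-0.023, 1.57, 0.024]
wrist_force: [-2.0, 1.2, 4.9]
gripper_width: 27.6
```

```bash
python3 - <<'E'
from h import *
go([521.3,-161.2,230],1.8)
E
```

```text
t 3.15 pos [ 521.36 -161.2   101.77] F [-2.   1.2  4.9] M [ 0.08  0.03 -0.02] w 27.6 q6 [-0.41  0.51  1.66  0.    0.98 -0.44]
  yaw 1.72 toolx [ 6.e-04  6.e-04 -1.e+00]
  -> trans cm [-1.2823e+01  7.0000e-03  2.0000e-03] rot [-0.08  0.04 -0.03] sgn 1
```

>>> {"name": "arm_command", "arguments": {
  "plan": [
    {"translation":[-1,0,0],"delta_rot":[0,0,0]},
    {"translation":[-3,0,0],"delta_rot":[0,0,0]},
    {"translation":[-6,0,0],"delta_rot":[0,0,0]},
    {"translation":[-9,0,0],"delta_rot":[0,0,0]},
    {"translation":[-12,0,0],"delta_rot":[0,0,0]},
    {"translation":[-15,0.5,0.1],"delta_rot":[0,0,0]},
    {"translation":[-16,2.5,0.6],"delta_rot":[-1,0,0]},
    {"translation":[-16,6,1.5],"delta_rot":[-3,0,0]},
    {"translation":[-16,10,2.5],"delta_rot":[-6,0,0]},
    {"translation":[-16,14,3.5],"delta_rot":[-9,0,0]},
    {"translation":[-16,18,4.5],"delta_rot":[-12,0,0]},
    {"translation":[-16,22,5.5],"delta_rot":[-15,0,0]},
    {"translation":[-14,26,6.5],"delta_rot":[-17.1,0,0]},
    {"translation":[-12,29,7.0],"delta_rot":[-17.1,0,0]},
    {"translation":[-11,30.0,7.2],"delta_rot":[-17.1,0,0]},
    {"translation":[-10.4,30.2,7.25],"delta_rot":[-17.1,0,0]},
    {"translation":[-10.4,30.2,7.25],"delta_rot":[-17.1,0,0]},
    {"translation":[-10.4,30.2,7.25],"delta_rot":[-17.1,0,0]},
    {"translation":[-10.4,30.2,7.25],"delta_rot":[-17.1,0,0]}
  ]
}}

```text
time_s: 5.05
ee_pos: [585.1, 141.7, 206.9]
tcp_rot: [-0.256, 1.554, 0.257]
wrist_force: [0.5, -0.2, -2.3]
gripper_width: 27.5
```

```bash
python3 - <<'E'
from h import *
d=wsnap("w2"); go([584.6,142.5,205],18.8)
i=d["img"]
u0,v0,w,h=156,90,200,150
cv2.imwrite("pics/w2.png",cv2.resize(i[v0:v0+h,u0:u0+w],(800,600),interpolation=cv2.INTER_CUBIC))
E
```

```text
t 5.1 pos [585.07 141.85 206.84] F [ 0.6 -0.1 -2. ] M [ 0.02 -0.1   0.04] w 27.5 q6 [ 0.14  0.46  1.4   0.    1.28 -0.19]
  yaw 18.75 toolx [ 1.8e-03  6.0e-04 -1.0e+00]
  -> trans cm [ 0.184  0.076 -0.024] rot [-0.05  0.11 -0.  ] sgn 1
```

View pics/w2.png

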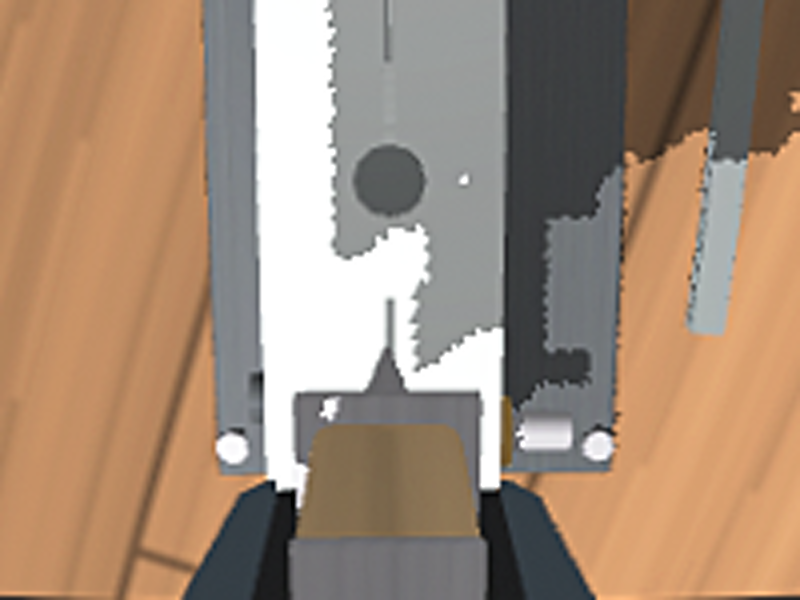

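```bash
cat >> h.py <<'E'
def dark(img,v,u0=245,u1=261):
    """sub-pixel centre, depth of the dark line in row v"""
    g=img[v,u0:u1].astype(float).mean(1);b=np.minimum.reduce([np.median(g)]*1);w=np.clip(b-12-g,0,None)
    return (np.nan if w.sum()<8 else (w*np.arange(u0,u1)).sum()/w.sum()),w.sum()
def totool(d,u,v,zt):
    """tool (y,z) of a wrist pixel on the plane tool x = zt"""
    du,dv=u-d["cx"],v-d["cy"];r=np.hypot(du,dv)+1e-9;th=r/d["fx"]
    c=np.array([np.sin(th)*du/r,np.sin(th)*dv/r,np.cos(th)]);M=d["mount"]
    w=M[:3,:3]@c;o=M[:3,3];return (o+w*(zt-o[0])/w[0])[1:]
E
python3 - <<'E'
from h import *
d=dict(np.load("w2.npz"))
for v in list(range(72,110,3))+list(range(160,194,2)):
    u,s=dark(d["img"],v)
    g=d["img"][v,245:261].astype(int).mean(1).astype(int)
    print(v,round(u,2),round(s),totool(d,u,v,126.8).round(2),g)
E
```

```text
72 nan 0 [nan nan] [159 159 159 159 159 160 162 149 156 156 161 159 159 159 159 159]
75 252.29 88 [109.46   0.84] [157 157 157 158 158 161 153  82 123 144 160 158 157 157 158 158]
78 252.0 55 [106.32   0.55] [157 158 159 157 158 159 165  91 161 156 158 157 157 157 157 158]
81 252.0 57 [103.17   0.55] [158 157 158 158 157 158 170  89 166 155 158 158 157 158 157 158]
84 252.0 55 [100.03   0.56] [157 157 158 158 157 159 169  90 166 155 158 157 157 157 157 158]
87 252.0 60 [96.9   0.56] [157 157 158 158 158 159 159  86 166 155 157 158 157 157 158 158]
90 252.0 35 [93.77  0.56] [157 157 156 157 156 158 157 110 166 153 157 156 157 157 157 157]
93 252.0 35 [90.64  0.57] [157 156 157 157 157 158 157 110 166 153 156 157 156 157 157 157]
96 252.0 32 [87.51  0.57] [156 156 157 156 156 158 156 112 146 151 157 156 156 156 156 155]
99 252.25 42 [84.39  0.83] [156 157 156 156 156 158 156 113 134 151 158 156 156 157 156 156]
102 252.25 43 [81.26  0.83] [156 156 156 157 156 158 157 112 134 152 157 156 157 156 155 156]
105 252.33 12 [78.14  0.92] [156 156 156 156 157 157 157 136 140 155 158 156 156 15
[... 954 characters left out ...]
3.1 ] [255 255 255 255 255 255 154  89  88 161 255 255 255 255 193 133]
180 252.64 712 [-1.82  1.33] [255 255 255 255 255 160  93  99  98  92 255 255 255 255 255 202]
182 253.33 500 [-4.05  2.08] [255 255 255 255 185  90 100 104 104  95 103 255 255 255 184 115]
184 252.57 472 [-6.29  1.27] [255 255 255 237 110  98 103 105 105 104  95 102 255 255 255 255]
186 nan 7 [nan nan] [255 255 242 110  99 102 103 105 106 104 103  89 231 255 255 255]
188 nan 0 [nan nan] [ 97  99  94  98 102 102 104 102 101 101 101 101  94 102  98  98]
190 nan 0 [nan nan] [113 114 117 118 118 117 113 114 114 115 117 118 117 116 115 115]
192 nan 0 [nan nan] [113 114 116 117 117 116 113 113 114 114 116 118 116 116 116 116]
```

>>> {"name": "arm_command", "arguments": {
  "plan": [
    {"translation":[0.5,-0.1,0.07],"delta_rot":[0,0.1,0]},
    {"translation":[1.2,-0.1,0.07],"delta_rot":[0,0.1,0]},
    {"translation":[1.8,-0.1,0.07],"delta_rot":[0,0.1,0]},
    {"translation":[2.2,-0.1,0.07],"delta_rot":[0,0.1,0]},
    {"translation":[2.25,-0.1,0.07],"delta_rot":[0,0.1,0]},
    {"translation":[2.25,-0.1,0.07],"delta_rot":[0,0.1,0]},
    {"translation":[2.25,-0.1,0.07],"delta_rot":[0,0.1,0]}
  ]
}}

```text
time_s: 5.8
ee_pos: [586.2, 141.2, 184.5]
tcp_rot: [-0.257, 1.555, 0.257]
wrist_force: [-0.7, -0.7, -2.7]
gripper_width: 28.0
```

```bash
python3 - <<'E'
from h import *
d=wsnap("w3"); go([584.6,142.5,184],18.75)
for v in list(range(40,90,6))+list(range(145,190,2)):
    print(v,d["img"][v,243:263].astype(int).mean(1).astype(int))
E
```

```text
t 5.85 pos [586.23 141.22 184.57] F [-0.8  1.5 -2.3] M [ 0.06 -0.09 -0.04] w 27.5 q6 [ 0.14  0.48  1.43  0.    1.24 -0.19]
  yaw 18.76 toolx [ 5.e-04  1.e-04 -1.e+00]
  -> trans cm [ 0.057  0.174 -0.113] rot [0.01 0.03 0.  ] sgn 1
40 [167 167 167 167 167 167 166 166 167 166 166 165 166 165 165 166 166 166
 166 166]
46 [164 164 164 163 164 164 163 163 163 164 164 163 164 163 164 164 164 164
 164 163]
52 [163 164 164 164 163 163 163 163 167 168 167 162 163 164 163 164 164 163
 163 164]
58 [163 163 163 164 163 164 164 164 167 168 168 163 163 164 164 163 164 162
 162 163]
64 [161 162 161 162 162 162 162 163 164 164 164 161 162 162 162 162 162 162
 163 162]
70 [162 162 162 162 162 162 164 156 103 102 134 164 163 162 163 161 162 162
 162 161]
76 [161 160 160 161 161 161 163 154 119 139 165 162 161 160 160 160 161 160
 160 160]
82 [160 160 161 160 161 161 163 154 117 136 161 161 161 161 161 160 161 160
 161 160]
88 [160 161 161 161 161 161 163 160 118 136 161 162 161 161 160 161 161 161
 161 161]
145 [155 155 157 161 142 119 105  94  81  81  80  89 102 114 127 149 160 157
 155 153]
147 [155
[... 1205 characters left out ...]
154]
175 [255 255 255 255 255 255 255 255 239 138 159 149 153 155 154 154 154 153
 153 154]
177 [255 255 255 255 255 255 255 255 192  95 103 146 155 153 152 153 153 153
 153 153]
179 [255 255 255 255 255 255 255 241 112 100 105 128 154 155 153 153 153 153
 153 153]
181 [255 255 255 255 255 255 238 110 100 106 107 103 131 154 154 154 153 154
 153 153]
183 [255 255 255 255 255 255 160  95 104 107 107 106 103 131 154 155 154 154
 154 154]
185 [255 255 255 255 255 165  96 102 105 106 105 105 106 103 130 154 156 154
 154 154]
187 [217 217 218 224 127  96 101 104 105 105 106 105 104 103 105 118 120 120
 120 120]
189 [109 108 108 110 114 116 116 117 115 113 113 115 117 117 117 117 115 115
 113 112]
```

>>> {"name": "arm_command", "arguments": {
  "plan": [
    {"translation":[0.1,0,-0.03],"delta_rot":[0,0,0]},
    {"translation":[0.2,0,-0.03],"delta_rot":[0,0,0]},
    {"translation":[0.3,0,-0.03],"delta_rot":[0,0,0]},
    {"translation":[0.4,0,-0.03],"delta_rot":[0,0,0]},
    {"translation":[0.45,0,-0.03],"delta_rot":[0,0,0]},
    {"translation":[0.5,0,-0.03],"delta_rot":[0,0,0]},
    {"translation":[0.55,0,-0.03],"delta_rot":[0,0,0]},
    {"translation":[0.55,0,-0.03],"delta_rot":[0,0,0]}
  ]
}}

```text
time_s: 6.65
ee_pos: [586.0, 141.1, 179.0]
tcp_rot: [-0.257, 1.555, 0.257]
wrist_force: [0.2, -1.0, -2.0]
gripper_width: 28.0
```

```bash
python3 - <<'E'
from h import *
go([585.8,141.1,179],18.75)
E
```

```text
t 6.65 pos [586.03 141.11 179.04] F [ 0.2 -1.  -2. ] M [ 0.08 -0.23 -0.01] w 28.0 q6 [ 0.14  0.48  1.43  0.    1.22 -0.19]
  yaw 18.75 toolx [ 7.e-04  2.e-04 -1.e+00]
  -> trans cm [ 0.004  0.006 -0.023] rot [0.   0.04 0.  ] sgn 1
```

>>> {"name": "arm_command", "arguments": {
  "plan": [
    {"translation":[0.04,0,0],"delta_rot":[0,0,0]},
    {"translation":[0.08,0,0],"delta_rot":[0,0,0]},
    {"translation":[0.12,0,0],"delta_rot":[0,0,0]},
    {"translation":[0.15,0,0],"delta_rot":[0,0,0]}
  ]
}}

```text
time_s: 7.05
ee_pos: [586.1, 141.1, 177.5]
tcp_rot: [-0.257, 1.555, 0.257]
wrist_force: [0.6, 0.0, -2.0]
gripper_width: 27.9
```

>>> {"name": "arm_command", "arguments": {
  "plan": [
    {"translation":[0.04,0,0],"delta_rot":[0,0,0]},
    {"translation":[0.08,0,0],"delta_rot":[0,0,0]},
    {"translation":[0.1,0,0],"delta_rot":[0,0,0]}
  ]
}}

```text
time_s: 7.35
ee_pos: [586.2, 141.1, 176.5]
tcp_rot: [-0.257, 1.555, 0.257]
wrist_force: [1.0, -0.2, -2.0]
gripper_width: 27.3
```

>>> {"name": "arm_command", "arguments": {
  "plan": [
    {"translation":[0.05,0,0],"delta_rot":[0,0,0]},
    {"translation":[0.1,0,0],"delta_rot":[0,0,0]},
    {"translation":[0.15,0,0],"delta_rot":[0,0,0]},
    {"translation":[0.2,0,0],"delta_rot":[0,0,0]},
    {"translation":[0.25,0,0.01],"delta_rot":[0,0,0]},
    {"translation":[0.3,0,0.015],"delta_rot":[0,0,0]},
    {"translation":[0.35,0,0.02],"delta_rot":[0,0,0]},
    {"translation":[0.4,0,0.025],"delta_rot":[0,0,0]},
    {"translation":[0.4,0,0.025],"delta_rot":[0,0,0]}
  ]
}}

```text
time_s: 8.25
ee_pos: [586.4, 141.3, 172.5]
tcp_rot: [-0.257, 1.554, 0.257]
wrist_force: [1.3, 0.9, -1.8]
gripper_width: 27.3
```

```bash
python3 - <<'E'
from h import *
go([586.0,141.1,159],18.75)
E
```

```text
t 8.25 pos [586.42 141.25 172.51] F [ 1.3  0.9 -1.8] M [ 0.12 -0.51  0.01] w 27.3 q6 [ 0.14  0.49  1.44  0.    1.21 -0.19]
  yaw 18.75 toolx [ 1.e-03  3.e-04 -1.e+00]
  -> trans cm [ 1.351e+00 -1.000e-03 -4.600e-02] rot [0.   0.06 0.  ] sgn 1
```

>>> {"name": "arm_command", "arguments": {
  "plan": [
    {"translation":[0.05,0,0.02],"delta_rot":[0,0,0]},
    {"translation":[0.1,0,0.03],"delta_rot":[0,0,0]},
    {"translation":[0.15,0,0.035],"delta_rot":[0,0,0]},
    {"translation":[0.2,0,0.04],"delta_rot":[0,0,0]},
    {"translation":[0.25,0,0.045],"delta_rot":[0,0,0]},
    {"translation":[0.3,0,0.05],"delta_rot":[0,0,0]},
    {"translation":[0.35,0,0.055],"delta_rot":[0,0,0]},
    {"translation":[0.4,0,0.06],"delta_rot":[0,0,0]}
  ]
}}

```text
time_s: 9.05
ee_pos: [587.0, 141.4, 168.9]
tcp_rot: [-0.257, 1.554, 0.257]
wrist_force: [-2.9, -0.5, 10.6]
gripper_width: 27.5
```

```bash
python3 - <<'E'
from h import *
go([586.0,141.1,159],18.75)
E
```

```text
t 9.05 pos [586.95 141.38 168.9 ] F [-2.9 -0.5 10.6] M [-0.27  0.79  0.05] w 27.5 q6 [ 0.14  0.5   1.44  0.    1.2  -0.19]
  yaw 18.76 toolx [ 1.1e-03  2.0e-04 -1.0e+00]
  -> trans cm [ 0.99   0.004 -0.1  ] rot [0.01 0.06 0.01] sgn 1
```

>>> {"name": "arm_command", "arguments": {
  "plan": [
    {"translation":[0.05,0,0.0],"delta_rot":[0,0,0]},
    {"translation":[0.1,0,0.005],"delta_rot":[0,0,0]},
    {"translation":[0.15,0,0.01],"delta_rot":[0,0,0]},
    {"translation":[0.2,0,0.015],"delta_rot":[0,0,0]},
    {"translation":[0.25,0,0.02],"delta_rot":[0,0,0]},
    {"translation":[0.3,0,0.025],"delta_rot":[0,0,0]},
    {"translation":[0.35,0,0.03],"delta_rot":[0,0,0]},
    {"translation":[0.4,0,0.035],"delta_rot":[0,0,0]},
    {"translation":[0.45,0,0.04],"delta_rot":[0,0,0]},
    {"translation":[0.5,0,0.045],"delta_rot":[0,0,0]},
    {"translation":[0.55,0,0.05],"delta_rot":[0,0,0]},
    {"translation":[0.6,0,0.055],"delta_rot":[0,0,0]}
  ]
}}

```text
time_s: 10.25
ee_pos: [587.5, 141.4, 163.6]
tcp_rot: [-0.257, 1.554, 0.257]
wrist_force: [-3.4, -0.8, 13.5]
gripper_width: 27.2
```

```bash
python3 - <<'E'
from h import *
from cell import robot
go([586.0,141.1,159],18.75)
d=wsnap("w4"); c=robot.capture("top")
r=lambda i,x0,y0,w,h,W,H:cv2.resize(i[y0:y0+h,x0:x0+w],(W,H),interpolation=cv2.INTER_CUBIC)
cv2.imwrite("pics/w4.png",np.hstack([r(d["img"],200,40,100,150,400,600),r(c["img"],145,125,80,120,400,600)]))
E
```

```text
t 10.25 pos [587.46 141.45 163.6 ] F [-3.4 -0.8 13.5] M [-0.39  0.94  0.11] w 27.2 q6 [ 0.14  0.5   1.45 -0.    1.19 -0.19]
  yaw 18.76 toolx [ 0.0015 -0.     -1.    ]
  -> trans cm [ 0.46   0.014 -0.15 ] rot [0.01 0.08 0.03] sgn 1
```

View pics/w4.png

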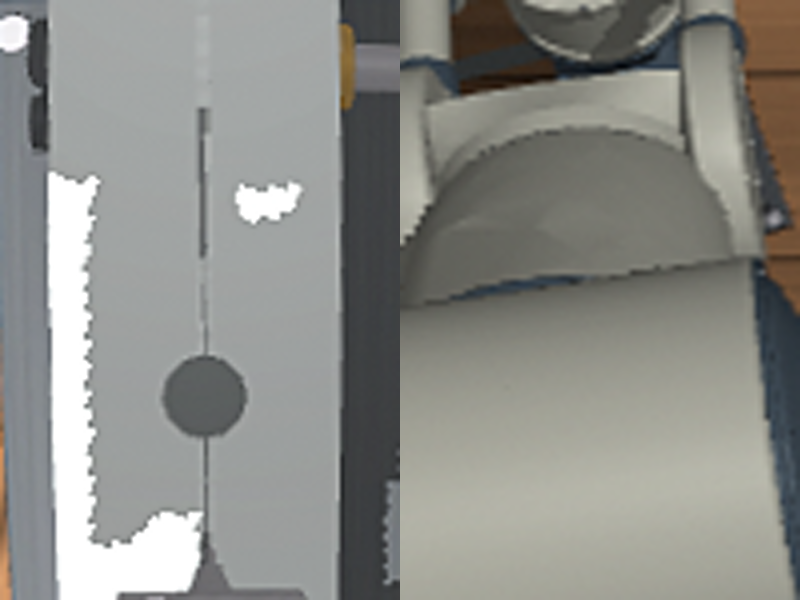

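>>> {"name": "arm_command", "arguments": {
  "plan": [
    {"translation":[0.05,0,0.005],"delta_rot":[0,0,0]},
    {"translation":[0.1,0,0.01],"delta_rot":[0,0,0]},
    {"translation":[0.15,0,0.015],"delta_rot":[0,0,0]},
    {"translation":[0.2,0,0.02],"delta_rot":[0,0,0]},
    {"translation":[0.25,0,0.025],"delta_rot":[0,0,0]},
    {"translation":[0.3,0,0.03],"delta_rot":[0,0,0]},
    {"translation":[0.35,0,0.035],"delta_rot":[0,0,0]},
    {"translation":[0.4,0,0.04],"delta_rot":[0,0,0]},
    {"translation":[0.44,0,0.045],"delta_rot":[0,0,0]},
    {"translation":[0.44,0,0.045],"delta_rot":[0,0,0]}
  ]
}}

```text
time_s: 11.35
ee_pos: [587.8, 141.4, 159.7]
tcp_rot: [-0.257, 1.554, 0.257]
wrist_force: [-3.4, -1.6, 11.6]
gripper_width: 27.5
```

```bash
python3 - <<'E'
from h import *
go([586.0,141.1,210],18.75)
d=wsnap("w5")
for v in list(range(50,76,6))+list(range(105,180,6)): print(v,d["img"][v,243:263].astype(int).mean(1).astype(int))
E
```

```text
t 11.35 pos [587.83 141.44 159.7 ] F [-3.4 -1.6 11.6] M [-0.46  0.88  0.09] w 27.5 q6 [ 0.14  0.51  1.45 -0.    1.18 -0.19]
  yaw 18.77 toolx [ 1.7e-03 -3.0e-04 -1.0e+00]
  -> trans cm [-5.03   0.023 -0.176] rot [0.02 0.09 0.05] sgn 1
50 [167 167 167 166 166 171 178 177 177 167 166 167 167 166 167 167 166 166
 167 167]
56 [166 166 168 167 166 170 174 174 175 167 167 167 167 167 167 167 166 166
 166 165]
62 [165 165 165 166 165 168 173 165 170 166 165 165 165 165 166 166 165 165
 166 165]
68 [165 165 165 165 169 159 102 101 130 157 168 166 165 166 165 165 166 165
 165 166]
74 [165 164 164 165 168 156 106 101 172 173 164 164 164 164 164 164 163 163
 163 164]
105 [163 162 163 163 163 166 174 116 160 169 163 162 163 163 163 163 163 163
 162 163]
111 [161 162 161 160 161 162 170 137 135 166 164 162 161 161 161 162 162 161
 162 162]
117 [161 161 161 161 161 163 170 143 143 167 163 161 161 161 161 161 161 161
 161 161]
123 [160 160 160 160 160 161 163 140 118 157 161 160 160 160 160 160 160 160
 161 160]
129 [161 162 166 170 150 124 105  85 100  94 138 168 168 165 162 160 160 160
 159 159]
135 [ 93  94  94  95  94  95  95  94  94  95  94  94  94  94  94  93  85 135
 163 160]
141 [ 92  94  93  93  94  93  93  94  94  94  93  94  93  93  93  92  90  89
 149 161]
147 [148 105  88  88  91  92  91  92  92  91  91  89  88  80 115 153 161 160
 158 159]
153 [157 158 158 157 157 158 165 159  79 157 164 158 158 157 156 156 156 157
 158 158]
159 [156 157 157 157 157 157 163 163  82 134 162 158 156 155 153 151 152 156
 157 157]
165 [156 157 157 157 156 156 163 162  88 127 161 158 157 157 157 157 156 157
 157 156]
171 [123 255 255 255 255 211 156 172  91 132 168 159 156 157 157 157 156 157
 156 157]
177 [255 255 255 255 255 244 149  61 102 107 139 159 159 156 157 157 157 157
 156 156]
```

>>> {"name": "arm_command", "arguments": {
  "plan": [
    {"translation":[-0.4,0,-0.04],"delta_rot":[0,0,0]},
    {"translation":[-0.9,0,-0.08],"delta_rot":[0,0,0]},
    {"translation":[-1.5,0,-0.11],"delta_rot":[0,0,0]},
    {"translation":[-2.2,0,-0.11],"delta_rot":[0,0,0]},
    {"translation":[-2.8,0,-0.11],"delta_rot":[0,0.1,0]},
    {"translation":[-3,1,-0.11],"delta_rot":[0,0.1,0]},
    {"translation":[-3,3,-0.11],"delta_rot":[0,0.1,0]},
    {"translation":[-3,5.5,-0.11],"delta_rot":[0,0.1,0]},
    {"translation":[-3,8,-0.11],"delta_rot":[0,0.1,0]},
    {"translation":[-2.8,9.3,-0.11],"delta_rot":[0,0.1,0]},
    {"translation":[-2.4,9.55,-0.11],"delta_rot":[0,0.1,0]},
    {"translation":[-2.4,9.55,-0.11],"delta_rot":[0,0.1,0]},
    {"translation":[-2.4,9.55,-0.11],"delta_rot":[0,0.1,0]}
  ]
}}

```text
time_s: 12.7
ee_pos: [556.2, 230.8, 183.4]
tcp_rot: [-0.258, 1.556, 0.256]
wrist_force: [0.4, -0.1, -2.2]
gripper_width: 28.1
```

```bash
python3 - <<'E'
from h import *
d=wsnap("w6"); go([586.0,141.1,210],18.75)
r=lambda i,x0,y0,w,h,W,H:cv2.resize(i[y0:y0+h,x0:x0+w],(W,H),interpolation=cv2.INTER_CUBIC)
cv2.imwrite("pics/w6.png",r(d["img"],202,115,100,75,800,600))
for v in list(range(150,190,2)): print(v,d["img"][v,243:263].astype(int).mean(1).astype(int))
E
```

```text
t 12.75 pos [556.35 230.71 183.55] F [-0.5  0.5 -2.3] M [ 0.04 -0.06  0.04] w 27.4 q6 [ 0.29  0.48  1.43 -0.    1.23 -0.03]
  yaw 18.72 toolx [-0.     -0.0011 -1.    ]
  -> trans cm [-2.635 -9.441 -0.069] rot [-0.03 -0.02  0.06] sgn 1
150 [154 154 153 155 153 154 153 156 158 158 157 154 153 153 154 153 153 153
 154 154]
152 [153 153 153 153 152 153 152 159 161 162 157 153 153 153 153 153 153 153
 153 153]
154 [153 153 152 153 153 154 152 158 160 161 157 153 152 153 152 153 153 153
 153 152]
156 [152 148 143 144 147 150 151 152 151 147 146 147 149 151 152 153 153 152
 153 153]
158 [150 135 255 255 255 255 191 132 130 255 255 255 255 191 146 152 153 153
 153 154]
160 [137 255 255 255 255 255 255 255 255 255 255 255 243 153 147 152 153 152
 152 153]
162 [255 255 255 255 255 255 255 255 255 255 255 232 139 138 149 152 152 151
 152 152]
164 [255 255 255 255 255 255 255 255 255 254 255 255 255 204 144 149 151 151
 151 151]
166 [255 255 255 255 255 255 255 255 254 218 255 255 190 132 146 151 151 151
 152 151]
168 [255 255 255 255 255 255 255 254 144 111 194 255 255 201 142 150 151 151
 151 
[... 174 characters left out ...]
151]
174 [255 255 255 255 255 255 255 255 158  95 213 158 146 150 152 151 151 152
 151 151]
176 [255 255 255 255 255 255 255 255 149 113 147 154 152 151 152 151 152 152
 151 151]
178 [255 255 255 255 255 255 255 255 129  98 101 129 151 152 151 151 150 151
 151 151]
180 [255 255 255 255 255 255 255 162  96 102 106 104 151 154 152 151 150 151
 152 150]
182 [255 255 255 255 255 255 186  93 103 107 107 105 105 151 153 151 150 150
 151 150]
184 [255 255 255 255 255 238 112  99 106 108 107 107 106 104 150 153 151 150
 150 151]
186 [255 255 255 255 243 112 101 104 105 108 107 108 107 105 128 156 157 156
 156 156]
188 [100 101  98 101  95  99 104 105 106 104 103 103 104 105 104 106 104 103
 104 103]
```

View pics/w6.png

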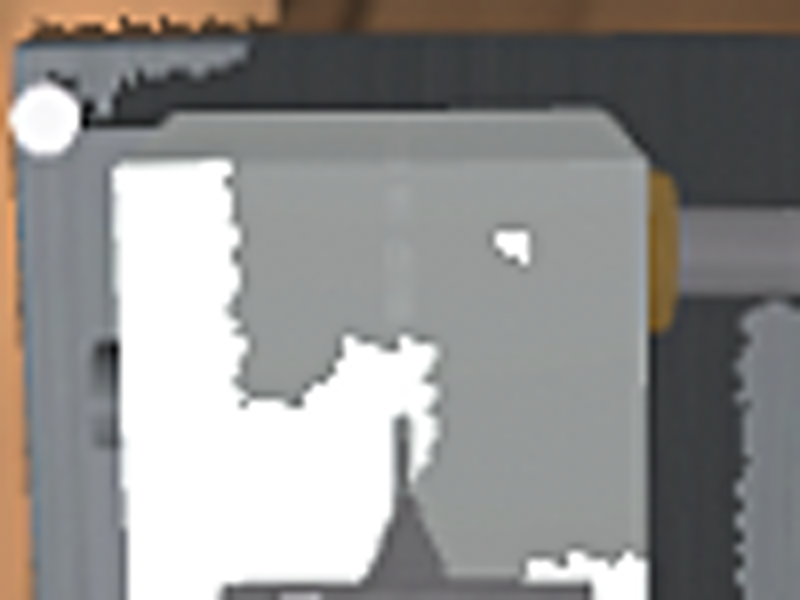

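>>> {"name": "arm_command", "arguments": {
  "plan": [
    {"translation":[0.1,0,-0.03],"delta_rot":[0,0,0]},
    {"translation":[0.2,0,-0.03],"delta_rot":[0,0,0]},
    {"translation":[0.3,0,-0.03],"delta_rot":[0,0,0]},
    {"translation":[0.36,0,-0.03],"delta_rot":[0,0,0]},
    {"translation":[0.42,0,-0.03],"delta_rot":[0,0,0]},
    {"translation":[0.48,0,-0.03],"delta_rot":[0,0,0]},
    {"translation":[0.52,0,-0.03],"delta_rot":[0,0,0]}
  ]
}}

```text
time_s: 13.45
ee_pos: [556.0, 230.6, 178.3]
tcp_rot: [-0.257, 1.556, 0.256]
wrist_force: [0.0, 0.3, -2.9]
gripper_width: 27.5
```

>>> {"name": "arm_command", "arguments": {
  "plan": [
    {"translation":[0.05,0,0],"delta_rot":[0,0,0]},
    {"translation":[0.1,0,0],"delta_rot":[0,0,0]},
    {"translation":[0.15,0,0],"delta_rot":[0,0,0]},
    {"translation":[0.2,0,0],"delta_rot":[0,0,0]},
    {"translation":[0.2,0,0],"delta_rot":[0,0,0]}
  ]
}}

```text
time_s: 13.95
ee_pos: [556.0, 230.6, 176.2]
tcp_rot: [-0.257, 1.556, 0.256]
wrist_force: [-0.6, 0.3, -1.7]
gripper_width: 28.0
```

```bash
python3 - <<'E'
from h import *
go([556.0,230.7,140],18.75)
E
```

```text
t 13.95 pos [556.02 230.59 176.19] F [-0.6  0.3 -1.7] M [ 0.02 -0.12 -0.02] w 28.0 q6 [ 0.29  0.49  1.44 -0.    1.22 -0.03]
  yaw 18.72 toolx [-2.0e-04 -1.1e-03 -1.0e+00]
  -> trans cm [3.619e+00 1.400e-02 3.000e-03] rot [-0.03 -0.03  0.06] sgn 1
```

>>> {"name": "arm_command", "arguments": {
  "plan": [
    {"translation":[0.06,0,0],"delta_rot":[0,0,0]},
    {"translation":[0.12,0,0],"delta_rot":[0,0,0]},
    {"translation":[0.18,0,0],"delta_rot":[0,0,0]},
    {"translation":[0.24,0,0],"delta_rot":[0,0,0]},
    {"translation":[0.3,0,0],"delta_rot":[0,0,0]},
    {"translation":[0.36,0,0],"delta_rot":[0,0,0]},
    {"translation":[0.42,0,0],"delta_rot":[0,0,0]},
    {"translation":[0.48,0,0],"delta_rot":[0,0,0]},
    {"translation":[0.53,0,0.01],"delta_rot":[0,0,0]},
    {"translation":[0.58,0,0.015],"delta_rot":[0,0,0]},
    {"translation":[0.63,0,0.02],"delta_rot":[0,0,0]},
    {"translation":[0.68,0,0.025],"delta_rot":[0,0,0]}
  ]
}}

```text
time_s: 15.15
ee_pos: [556.3, 230.7, 169.5]
tcp_rot: [-0.257, 1.556, 0.256]
wrist_force: [-1.6, -0.2, 1.4]
gripper_width: 27.6
```

```bash
python3 - <<'E'
from h import *
go([556.0,230.7,140],18.75)
E
```

```text
t 15.15 pos [556.25 230.67 169.5 ] F [-1.6 -0.2  1.4] M [-0.12  0.18  0.03] w 27.6 q6 [ 0.29  0.49  1.44 -0.    1.2  -0.03]
  yaw 18.72 toolx [-1.0e-04 -1.1e-03 -1.0e+00]
  -> trans cm [ 2.95   0.014 -0.022] rot [-0.03 -0.03  0.06] sgn 1
```

>>> {"name": "arm_command", "arguments": {
  "plan": [
    {"translation":[0.05,0,0.005],"delta_rot":[0,0,0]},
    {"translation":[0.1,0,0.01],"delta_rot":[0,0,0]},
    {"translation":[0.15,0,0.015],"delta_rot":[0,0,0]},
    {"translation":[0.2,0,0.02],"delta_rot":[0,0,0]},
    {"translation":[0.25,0,0.025],"delta_rot":[0,0,0]},
    {"translation":[0.3,0,0.03],"delta_rot":[0,0,0]},
    {"translation":[0.35,0,0.035],"delta_rot":[0,0,0]},
    {"translation":[0.4,0,0.04],"delta_rot":[0,0,0]},
    {"translation":[0.45,0,0.045],"delta_rot":[0,0,0]},
    {"translation":[0.5,0,0.05],"delta_rot":[0,0,0]},
    {"translation":[0.55,0,0.055],"delta_rot":[0,0,0]},
    {"translation":[0.6,0,0.06],"delta_rot":[0,0,0]},
    {"translation":[0.65,0,0.065],"delta_rot":[0,0,0]},
    {"translation":[0.7,0,0.07],"delta_rot":[0,0,0]},
    {"translation":[0.75,0,0.075],"delta_rot":[0,0,0]},
    {"translation":[0.8,0,0.08],"delta_rot":[0,0,0]}
  ]
}}

```text
time_s: 16.75
ee_pos: [557.0, 230.9, 162.2]
tcp_rot: [-0.257, 1.555, 0.256]
wrist_force: [-5.2, -1.5, 12.9]
gripper_width: 27.6
```

```bash
python3 - <<'E'
from h import *
go([556.0,230.7,140],18.75)
E
```

```text
t 16.75 pos [556.99 230.9  162.17] F [-5.2 -1.5 12.9] M [-0.48  1.22  0.07] w 27.6 q6 [ 0.29  0.5   1.45 -0.    1.19 -0.03]
  yaw 18.73 toolx [ 3.0e-04 -1.1e-03 -1.0e+00]
  -> trans cm [ 2.217  0.015 -0.101] rot [-0.02 -0.    0.06] sgn 1
```

>>> {"name": "arm_command", "arguments": {
  "plan": [
    {"translation":[0.05,0,0.0],"delta_rot":[0,0,0]},
    {"translation":[0.1,0,0.0],"delta_rot":[0,0,0]},
    {"translation":[0.15,0,0.005],"delta_rot":[0,0,0]},
    {"translation":[0.2,0,0.01],"delta_rot":[0,0,0]},
    {"translation":[0.25,0,0.015],"delta_rot":[0,0,0]},
    {"translation":[0.3,0,0.02],"delta_rot":[0,0,0]},
    {"translation":[0.35,0,0.025],"delta_rot":[0,0,0]},
    {"translation":[0.4,0,0.03],"delta_rot":[0,0,0]},
    {"translation":[0.45,0,0.035],"delta_rot":[0,0,0]},
    {"translation":[0.5,0,0.04],"delta_rot":[0,0,0]},
    {"translation":[0.55,0,0.045],"delta_rot":[0,0,0]},
    {"translation":[0.6,0,0.05],"delta_rot":[0,0,0]},
    {"translation":[0.65,0,0.055],"delta_rot":[0,0,0]},
    {"translation":[0.7,0,0.06],"delta_rot":[0,0,0]},
    {"translation":[0.75,0,0.065],"delta_rot":[0,0,0]},
    {"translation":[0.8,0,0.07],"delta_rot":[0,0,0]},
    {"translation":[0.85,0,0.075],"delta_rot":[0,0,0]},
    {"translation":[0.9,0,0.08],"delta_rot":[0,0,0]},
    {"translation":[0.95,0,0.085],"delta_rot":[0,0,0]},
    {"translation":[1.0,0,0.09],"delta_rot":[0,0,0]}
  ]
}}

```text
time_s: 18.75
ee_pos: [557.8, 231.2, 152.8]
tcp_rot: [-0.257, 1.555, 0.256]
wrist_force: [-4.4, -1.7, 14.0]
gripper_width: 27.6
```

```bash
python3 - <<'E'
from h import *
go([556.0,230.7,140],18.75)
E
```

```text
t 18.75 pos [557.76 231.23 152.84] F [-4.4 -1.7 14. ] M [-0.45  1.25 -0.01] w 27.6 q6 [ 0.29  0.51  1.46 -0.    1.17 -0.03]
  yaw 18.72 toolx [ 5.e-04 -9.e-04 -1.e+00]
  -> trans cm [ 1.284  0.008 -0.183] rot [-0.03  0.01  0.06] sgn 1
```

>>> {"name": "arm_command", "arguments": {
  "plan": [
    {"translation":[0.05,0,0.0],"delta_rot":[0,0,0]},
    {"translation":[0.1,0,0.0],"delta_rot":[0,0,0]},
    {"translation":[0.15,0,0.005],"delta_rot":[0,0,0]},
    {"translation":[0.2,0,0.01],"delta_rot":[0,0,0]},
    {"translation":[0.25,0,0.015],"delta_rot":[0,0,0]},
    {"translation":[0.3,0,0.02],"delta_rot":[0,0,0]},
    {"translation":[0.35,0,0.025],"delta_rot":[0,0,0]},
    {"translation":[0.4,0,0.03],"delta_rot":[0,0,0]},
    {"translation":[0.45,0,0.035],"delta_rot":[0,0,0]},
    {"translation":[0.5,0,0.04],"delta_rot":[0,0,0]},
    {"translation":[0.55,0,0.045],"delta_rot":[0,0,0]},
    {"translation":[0.6,0,0.05],"delta_rot":[0,0,0]},
    {"translation":[0.65,0,0.055],"delta_rot":[0,0,0]},
    {"translation":[0.7,0,0.06],"delta_rot":[0,0,0]},
    {"translation":[0.75,0,0.065],"delta_rot":[0,0,0]},
    {"translation":[0.8,0,0.07],"delta_rot":[0,0,0]},
    {"translation":[0.85,0,0.075],"delta_rot":[0,0,0]},
    {"translation":[0.9,0,0.08],"delta_rot":[0,0,0]}
  ]
}}

```text
time_s: 20.55
ee_pos: [558.5, 231.5, 144.5]
tcp_rot: [-0.257, 1.555, 0.256]
wrist_force: [-5.4, -0.1, 14.0]
gripper_width: 27.6
```

```bash
python3 - <<'E'
from h import *
go([556.0,230.7,140],18.75)
d=wsnap("w7")
r=lambda i,x0,y0,w,h,W,H:cv2.resize(i[y0:y0+h,x0:x0+w],(W,H),interpolation=cv2.INTER_CUBIC)
cv2.imwrite("pics/w7.png",r(d["img"],202,115,100,75,800,600))
for v in range(150,166,3): print(v,d["img"][v,235:265].astype(int).mean(1).astype(int))
for v in range(125,185,6): print(v,d["img"][v,270:300].astype(int).mean(1).astype(int))
E
```

```text
t 20.55 pos [558.46 231.53 144.52] F [-5.4 -0.1 14. ] M [-0.34  1.26 -0.05] w 27.6 q6 [ 0.29  0.52  1.47 -0.    1.15 -0.03]
  yaw 18.72 toolx [ 8.e-04 -7.e-04 -1.e+00]
  -> trans cm [ 0.452  0.    -0.26 ] rot [-0.03  0.03  0.05] sgn 1
150 [152 153 153 153 153 154 153 153 154 154 154 153 154 153 125 118 118 119
 119 115 147 154 154 153 154 154 153 154 153 153]
153 [153 153 152 153 153 152 153 153 153 153 152 152 163 160 126 117 119 120
 118 114 154 164 154 152 153 153 153 152 152 153]
156 [153 153 153 153 152 153 153 153 153 154 152 153 158 155 120 110 111 111
 110 111 149 160 154 153 152 152 153 153 153 153]
159 [153 153 153 153 153 153 152 153 152 153 153 153 162 144 120  66  56  56
  56  85 153 163 154 153 153 153 153 153 153 152]
162 [152 151 152 153 152 153 152 152 153 152 152 152 164 142 123  67  57  56
  55 105 163 163 153 152 152 152 153 153 153 152]
165 [151 152 151 151 152 152 152 151 152 152 152 152 160 137 130  71  57  57
  53 108 159 157 152 152 152 152 151 152 151 152]
125 [62 62 61 60 60 62 61 61 62 61 59 61 60 60 62 62 61 61 60 60 61 61 60 62
 63 60 59 61 62 61]
131 [5
[... 406 characters left out ...]
153 153 153 153
 153 155 150 110  89  96 110 118 117 116 116 116]
155 [153 153 152 153 153 153 153 153 153 153 153 153 152 152 152 153 153 152
 153 155 151  85  92  95 105 114 113 113 113 112]
161 [153 153 151 152 152 152 152 151 152 152 153 152 152 152 152 152 152 152
 153 155 134  80  89  81  58  60  63  62  61  59]
167 [152 152 152 152 151 152 151 151 151 152 152 151 152 151 151 151 151 151
 154 158 104  54  60  62  63  62  63  62  59  54]
173 [151 151 151 152 151 152 151 152 151 151 151 151 152 151 152 152 151 152
 154 162  53  57  60  62  61  62  63  64  58  65]
179 [152 151 152 151 152 152 152 151 151 152 152 152 152 150 152 151 152 152
 157 134  50  59  62  61  61  62  63  61  62  76]
```

View pics/w7.png

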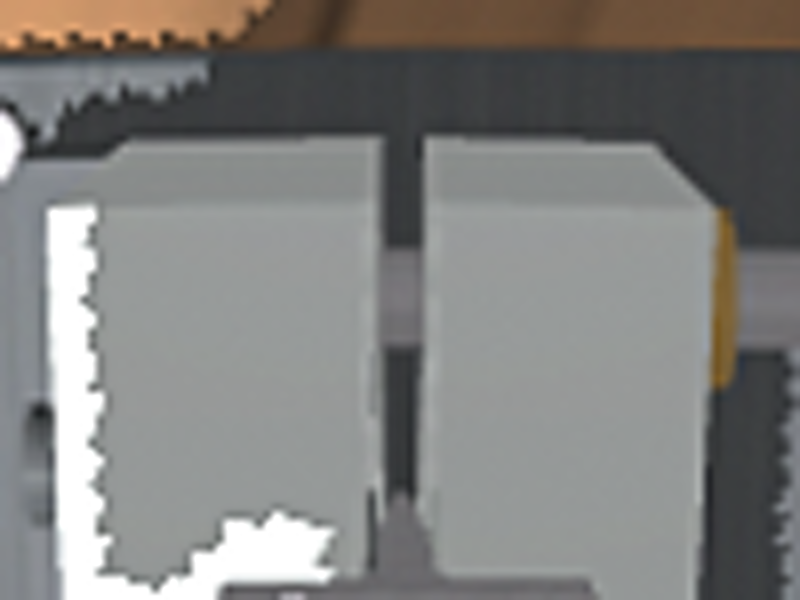

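```bash
python3 - <<'E'
from h import *
for n in ("w2","w3","w4","w5","w6","w7"):
    d=dict(np.load(n+".npz"));g=d["img"][:,236:270].astype(int).sum(2)//3
    print(n,np.median(g[184:200,2:9],axis=1).astype(int),np.median(g[218:240,8:28],axis=1).astype(int))
E
```

```text
w2 [255 255 255 211  96 123 115 117 117 116 118 118 104 104 105 105] [105 105 106 105 105 108 102 108 114 115 115 115 115 115 115 114 115 115
 114 114 114 114]
w3 [255 255 255 215  94 161 167 160 165 118 118 119 107 106 107 107] [107 107 108 106 107 110 104 111 116 117 117 117 117 117 117 117 117 117
 117 117 117 117]
w4 [255 255 255 255 110 111 255 189 161 168 120 122 108 108 109 109] [110 109 109 109 108 111 106 112 117 119 119 119 119 119 119 119 119 119
 119 119 119 119]
w5 [255 255 255 255 118 107 157 253 188 161 169 121 107 107 109 109] [110 109 110 110 108 112 106 113 118 120 119 120 120 119 120 119 120 119
 119 119 119 119]
w6 [255 255 255 212  92 160 255 184 157 165 117 120 106 105 106 107] [107 107 107 106 106 110 103 111 115 117 117 117 117 117 117 117 117 117
 117 117 117 116]
w7 [231 197 255 211 102 114 117 154 255 191 117 117 107 106 106 107] [107 107 107 106 107 109 104 111 116 117 117 117 117 117 117 117 117 117
 116 117 117 117]
```

```bash
cat > gap.py <<'E'
from h import *
def edge(g,u0,u1,bright_left):
    """sub-pixel position of the step strongest in g[u0:u1]"""
    x=g[u0:u1].astype(float);k=np.diff(x)*(-1 if bright_left else 1);i=int(np.argmax(k));w=np.clip(k[max(i-1,0):i+2],0,None)
    return u0+.5+(w*np.arange(max(i-1,0),max(i-1,0)+len(w))).sum()/w.sum()
def widths(n,rows,L,Rr,off=0):
    d=dict(np.load(n+".npz"));c=np.cos(0);out=[]
    for v in rows:
        g=d["img"][v].astype(int).mean(1)
        a,b=edge(g,*L,False),edge(g,*Rr,True);zt=d["pos"][2]-80+off
        p,q=totool(d,a,v,zt),totool(d,b,v,zt);out.append((v,round(a,2),round(b,2),round(p[0],1),round(q[1]-p[1],2)))
    return out
E
python3 - <<'E'
from gap import *
for o in widths("w6",range(138,186,6),(205,225),(275,292)): print("w6",o)
for o in widths("w7",range(144,186,6),(198,218),(280,300)): print("w7",o)
for o in widths("w3",range(60,186,12),(205,235),(268,292)): print("w3",o)
for o in widths("w5",range(50,186,12),(205,235),(268,296)): print("w5",o)
E
```

```text
w6 (138, np.float64(215.65), np.float64(282.56), np.float64(46.6), np.float64(64.81))
w6 (144, np.float64(215.8), np.float64(282.48), np.float64(40.7), np.float64(64.83))
w6 (150, np.float64(215.95), np.float64(282.5), np.float64(34.8), np.float64(64.96))
w6 (156, np.float64(216.26), np.float64(282.5), np.float64(28.8), np.float64(64.94))
w6 (162, np.float64(216.5), np.float64(282.5), np.float64(22.8), np.float64(64.99))
w6 (168, np.float64(216.5), np.float64(282.33), np.float64(16.7), np.float64(65.14))
w6 (174, np.float64(216.72), np.float64(282.31), np.float64(10.6), np.float64(65.24))
w6 (180, np.float64(217.15), np.float64(282.31), np.float64(4.4), np.float64(65.16))
w7 (144, np.float64(207.42), np.float64(291.18), np.float64(46.2), np.float64(70.53))
w7 (150, np.float64(207.61), np.float64(290.59), np.float64(41.0), np.float64(70.15))
w7 (156, np.float64(207.67), np.float64(290.43), np.float64(35.9), np.float64(70.27))
w7 (162, np.float64(208.02), np.float64(290.23), np.float64(30.6), np.float64(70.12))
w7 (168, np.float64(208.34), np.float64(289.77), np.float64(25.4), np.float
[... 1442 characters left out ...]
p.float64(65.17))
w5 (98, np.float64(210.66), np.float64(285.29), np.float64(85.1), np.float64(65.2))
w5 (110, np.float64(210.55), np.float64(285.19), np.float64(74.5), np.float64(65.48))
w5 (122, np.float64(211.16), np.float64(285.23), np.float64(63.8), np.float64(65.31))
w5 (134, np.float64(211.5), np.float64(285.47), np.float64(53.0), np.float64(65.63))
w5 (146, np.float64(211.59), np.float64(285.46), np.float64(42.2), np.float64(66.02))
w5 (158, np.float64(211.91), np.float64(285.28), np.float64(31.3), np.float64(66.13))
w5 (170, np.float64(212.5), np.float64(285.31), np.float64(20.1), np.float64(66.25))
w5 (182, np.float64(212.71), np.float64(285.02), np.float64(8.8), np.float64(66.51))
```

>>> {"name": "arm_command", "arguments": {
  "plan": [
    {"translation":[0.05,0,0.0],"delta_rot":[0,0,0]},
    {"translation":[0.1,0,0.0],"delta_rot":[0,0,0]},
    {"translation":[0.15,0,0.005],"delta_rot":[0,0,0]},
    {"translation":[0.2,0,0.01],"delta_rot":[0,0,0]},
    {"translation":[0.25,0,0.015],"delta_rot":[0,0,0]},
    {"translation":[0.3,0,0.02],"delta_rot":[0,0,0]},
    {"translation":[0.35,0,0.025],"delta_rot":[0,0,0]},
    {"translation":[0.4,0,0.03],"delta_rot":[0,0,0]},
    {"translation":[0.45,0,0.035],"delta_rot":[0,0,0]}
  ]
}}

```text
time_s: 21.5
ee_pos: [558.7, 231.7, 140.6]
tcp_rot: [-0.257, 1.555, 0.256]
wrist_force: [-5.1, -0.7, 13.4]
gripper_width: 27.7
```

```bash
python3 - <<'E'
from gap import *
d=wsnap("w8"); go([556.0,230.7,140],18.75)
for o in widths("w8",range(144,186,6),(198,218),(280,300)): print("w8",o)
E
```

```text
t 21.55 pos [558.7  231.75 140.5 ] F [-4.3 -0.8 11.9] M [-0.23  1.05 -0.11] w 27.6 q6 [ 0.29  0.53  1.47 -0.    1.14 -0.03]
  yaw 18.72 toolx [ 1.e-03 -5.e-04 -1.e+00]
  -> trans cm [ 0.049 -0.013 -0.29 ] rot [-0.03  0.04  0.04] sgn 1
w8 (144, np.float64(206.5), np.float64(292.51), np.float64(46.7), np.float64(71.31))
w8 (150, np.float64(206.6), np.float64(292.27), np.float64(41.7), np.float64(71.31))
w8 (156, np.float64(206.63), np.float64(291.89), np.float64(36.6), np.float64(71.28))
w8 (162, np.float64(206.72), np.float64(291.48), np.float64(31.4), np.float64(71.17))
w8 (168, np.float64(207.02), np.float64(291.24), np.float64(26.3), np.float64(71.07))
w8 (174, np.float64(207.5), np.float64(290.75), np.float64(21.0), np.float64(70.6))
w8 (180, np.float64(207.59), np.float64(290.5), np.float64(15.8), np.float64(70.69))
```

>>> {"name": "arm_command", "arguments": {
  "plan": [
    {"translation":[-0.4,0,-0.04],"delta_rot":[0,0,0]},
    {"translation":[-1.0,0,-0.1],"delta_rot":[0,0,0]},
    {"translation":[-2.0,0,-0.155],"delta_rot":[0,0,0]},
    {"translation":[-3.0,0,-0.155],"delta_rot":[0,0,0]},
    {"translation":[-4.0,0,-0.155],"delta_rot":[0,0,0]},
    {"translation":[-4.8,0,-0.155],"delta_rot":[0,0,0]},
    {"translation":[-5.0,-1,-0.155],"delta_rot":[0,0,0]},
    {"translation":[-5.0,-3,-0.155],"delta_rot":[0,0,0]},
    {"translation":[-5.0,-5.5,-0.155],"delta_rot":[0,0,0]},
    {"translation":[-5.0,-8,-0.155],"delta_rot":[0,0,0]},
    {"translation":[-4.8,-9.3,-0.155],"delta_rot":[0,0,0]},
    {"translation":[-4.35,-9.55,-0.155],"delta_rot":[0,0,0]},
    {"translation":[-4.35,-9.55,-0.155],"delta_rot":[0,0,0]},
    {"translation":[-4.35,-9.55,-0.155],"delta_rot":[0,0,0]}
  ]
}}

```text
time_s: 22.95
ee_pos: [587.4, 141.5, 183.8]
tcp_rot: [-0.257, 1.555, 0.257]
wrist_force: [-0.1, 0.3, -3.4]
gripper_width: 27.9
```

```bash
python3 - <<'E'
from gap import *
d=wsnap("w9"); go([584.6,141.1,140],18.75)
for o in widths("w9",range(60,186,12),(205,235),(268,296)): print("w9",o)
for v in list(range(160,190,3)): print(v,d["img"][v,240:266].astype(int).mean(1).astype(int))
r=lambda i,x0,y0,w,h,W,H:cv2.resize(i[y0:y0+h,x0:x0+w],(W,H),interpolation=cv2.INTER_CUBIC)
cv2.imwrite("pics/w9.png",r(d["img"],187,55,133,135,591,600))
E
```

```text
t 23.0 pos [587.47 141.67 183.94] F [ 0.1  0.8 -2.8] M [-0.01 -0.02 -0.  ] w 27.4 q6 [ 0.14  0.48  1.42 -0.    1.24 -0.19]
  yaw 18.76 toolx [ 5.e-04 -3.e-04 -1.e+00]
  -> trans cm [ 4.394  0.04  -0.292] rot [0.01 0.02 0.03] sgn 1
w9 (60, np.float64(214.74), np.float64(289.06), np.float64(122.6), np.float64(70.47))
w9 (72, np.float64(214.72), np.float64(288.69), np.float64(110.8), np.float64(70.18))
w9 (84, np.float64(214.5), np.float64(279.5), np.float64(99.1), np.float64(61.72))
w9 (96, np.float64(214.47), np.float64(288.19), np.float64(87.4), np.float64(70.26))
w9 (108, np.float64(214.78), np.float64(287.55), np.float64(75.8), np.float64(69.61))
w9 (120, np.float64(215.5), np.float64(287.13), np.float64(64.1), np.float64(68.85))
w9 (132, np.float64(215.35), np.float64(286.7), np.float64(52.4), np.float64(69.0))
w9 (144, np.float64(215.53), np.float64(286.35), np.float64(40.6), np.float64(68.97))
w9 (156, np.float64(215.87), np.float64(285.65), np.float64(28.7), np.float64(68.52))
w9 (168, np.float64(216.5), np.float64(284.99), np.float64(16.6), np.float64(67.88))
w9 (180, np.float
[... 477 characters left out ...]

 150 152 153 153 153 153 154 154]
172 [255 255 255 255 255 255 255 255 255 255 207 138  70  43 135 151 142 153
 153 153 153 154 153 153 154 153]
175 [255 255 255 255 255 255 255 255 255 255 203 146  73  42 133 150 148 153
 155 153 154 153 153 154 154 154]
178 [255 255 255 255 255 255 255 255 255 255 197  97 104 105 135 141 147 152
 153 153 153 152 153 153 153 153]
181 [255 255 255 255 255 255 255 255 255 238 112 101 107 107 105 119 147 154
 153 153 152 153 153 153 153 153]
184 [255 255 255 255 255 255 255 255 241 112  98 106 107 107 108 105 104 153
 157 154 153 153 153 152 153 153]
187 [216 216 216 216 216 217 223 127  96 101 103 105 104 106 105 104 103 105
 118 120 120 121 120 120 119 116]
```

View pics/w9.png

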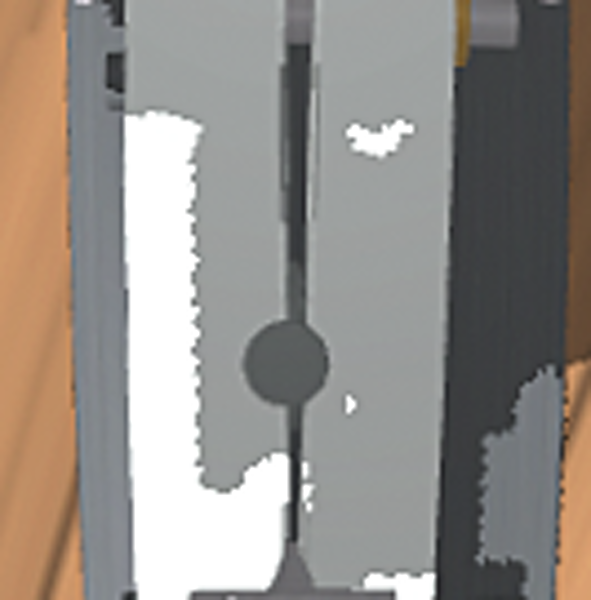

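>>> {"name": "arm_command", "arguments": {
  "plan": [
    {"translation":[0.1,0,0],"delta_rot":[0,0,0]},
    {"translation":[0.2,0,0],"delta_rot":[0,0,0]},
    {"translation":[0.3,0,0],"delta_rot":[0,0,0]},
    {"translation":[0.4,0,0],"delta_rot":[0,0,0]},
    {"translation":[0.5,0,0],"delta_rot":[0,0,0]},
    {"translation":[0.6,0,0],"delta_rot":[0,0,0]},
    {"translation":[0.7,0,0],"delta_rot":[0,0,0]},
    {"translation":[0.85,0,0],"delta_rot":[0,0,0]},
    {"translation":[1.0,0,0],"delta_rot":[0,0,0]},
    {"translation":[1.15,0,0],"delta_rot":[0,0,0]},
    {"translation":[1.3,0,0],"delta_rot":[0,0,0]},
    {"translation":[1.45,0,0],"delta_rot":[0,0,0]},
    {"translation":[1.6,0,0],"delta_rot":[0,0,0]},
    {"translation":[1.75,0,0],"delta_rot":[0,0,0]},
    {"translation":[1.9,0,0],"delta_rot":[0,0,0]},
    {"translation":[2.0,0,0],"delta_rot":[0,0,0]}
  ]
}}

```text
time_s: 24.6
ee_pos: [587.4, 141.7, 163.8]
tcp_rot: [-0.257, 1.555, 0.257]
wrist_force: [0.2, -1.2, -2.2]
gripper_width: 27.5
```

```bash
python3 - <<'E'
from gap import *
go([587.5,141.7,140],18.75)
E
```

```text
t 24.6 pos [587.45 141.66 163.78] F [ 0.2 -1.2 -2.2] M [ 0.05 -0.17 -0.05] w 27.5 q6 [ 0.14  0.5   1.45 -0.    1.19 -0.19]
  yaw 18.76 toolx [ 4.e-04 -3.e-04 -1.e+00]
  -> trans cm [2.378 0.004 0.006] rot [0.01 0.02 0.03] sgn 1
```

>>> {"name": "arm_command", "arguments": {
  "plan": [
    {"translation":[0.08,0,0],"delta_rot":[0,0,0]},
    {"translation":[0.16,0,0],"delta_rot":[0,0,0]},
    {"translation":[0.24,0,0],"delta_rot":[0,0,0]},
    {"translation":[0.32,0,0],"delta_rot":[0,0,0]},
    {"translation":[0.4,0,0],"delta_rot":[0,0,0]},
    {"translation":[0.48,0,0],"delta_rot":[0,0,0]},
    {"translation":[0.54,0,0],"delta_rot":[0,0,0]},
    {"translation":[0.6,0,0.005],"delta_rot":[0,0,0]},
    {"translation":[0.65,0,0.01],"delta_rot":[0,0,0]},
    {"translation":[0.7,0,0.015],"delta_rot":[0,0,0]},
    {"translation":[0.75,0,0.02],"delta_rot":[0,0,0]},
    {"translation":[0.8,0,0.025],"delta_rot":[0,0,0]},
    {"translation":[0.85,0,0.03],"delta_rot":[0,0,0]},
    {"translation":[0.9,0,0.035],"delta_rot":[0,0,0]},
    {"translation":[0.95,0,0.04],"delta_rot":[0,0,0]},
    {"translation":[1.0,0,0.045],"delta_rot":[0,0,0]},
    {"translation":[1.05,0,0.05],"delta_rot":[0,0,0]},
    {"translation":[1.1,0,0.055],"delta_rot":[0,0,0]},
    {"translation":[1.15,0,0.06],"delta_rot":[0,0,0]}
  ]
}}

```text
time_s: 26.5
ee_pos: [588.2, 141.9, 153.0]
tcp_rot: [-0.257, 1.554, 0.257]
wrist_force: [-0.5, 0.4, 13.5]
gripper_width: 27.4
```

```bash
python3 - <<'E'
from gap import *
go([587.5,141.7,140],18.75)
E
```

```text
t 26.5 pos [588.22 141.86 153.04] F [-0.5  0.4 13.5] M [-0.    0.27 -0.14] w 27.4 q6 [ 0.14  0.52  1.46 -0.    1.17 -0.19]
  yaw 18.76 toolx [ 1.3e-03 -2.0e-04 -1.0e+00]
  -> trans cm [ 1.303  0.009 -0.074] rot [0.01 0.07 0.03] sgn 1
```

>>> {"name": "arm_command", "arguments": {
  "plan": [
    {"translation":[0.05,0,0.005],"delta_rot":[0,0,0]},
    {"translation":[0.1,0,0.01],"delta_rot":[0,0,0]},
    {"translation":[0.15,0,0.015],"delta_rot":[0,0,0]},
    {"translation":[0.2,0,0.02],"delta_rot":[0,0,0]},
    {"translation":[0.25,0,0.025],"delta_rot":[0,0,0]},
    {"translation":[0.3,0,0.03],"delta_rot":[0,0,0]},
    {"translation":[0.35,0,0.035],"delta_rot":[0,0,0]},
    {"translation":[0.4,0,0.04],"delta_rot":[0,0,0]},
    {"translation":[0.45,0,0.045],"delta_rot":[0,0,0]},
    {"translation":[0.5,0,0.05],"delta_rot":[0,0,0]},
    {"translation":[0.55,0,0.055],"delta_rot":[0,0,0]},
    {"translation":[0.6,0,0.06],"delta_rot":[0,0,0]},
    {"translation":[0.65,0,0.065],"delta_rot":[0,0,0]},
    {"translation":[0.7,0,0.07],"delta_rot":[0,0,0]},
    {"translation":[0.75,0,0.075],"delta_rot":[0,0,0]},
    {"translation":[0.8,0,0.08],"delta_rot":[0,0,0]},
    {"translation":[0.85,0,0.085],"delta_rot":[0,0,0]},
    {"translation":[0.9,0,0.09],"delta_rot":[0,0,0]},
    {"translation":[0.95,0,0.095],"delta_rot":[0,0,0]},
    {"translation":[1.0,0,0.1],"delta_rot":[0,0,0]}
  ]
}}

```text
time_s: 28.5
ee_pos: [589.1, 142.1, 143.7]
tcp_rot: [-0.257, 1.554, 0.257]
wrist_force: [-3.1, -1.2, 13.4]
gripper_width: 27.3
```

```bash
python3 - <<'E'
from gap import *
go([587.5,141.7,140],18.75)
E
```

```text
t 28.5 pos [589.1  142.09 143.66] F [-3.1 -1.2 13.4] M [-0.12  0.56 -0.04] w 27.3 q6 [ 0.14  0.53  1.47 -0.    1.15 -0.19]
  yaw 18.77 toolx [ 1.5e-03 -4.0e-04 -1.0e+00]
  -> trans cm [ 0.366  0.014 -0.164] rot [0.02 0.07 0.05] sgn 1
```

Steady at 13 N; another 10 mm.

>>> {"name": "arm_command", "arguments": {
  "plan": [
    {"translation":[0.05,0,0.0],"delta_rot":[0,0,0]},
    {"translation":[0.1,0,0.005],"delta_rot":[0,0,0]},
    {"translation":[0.15,0,0.01],"delta_rot":[0,0,0]},
    {"translation":[0.2,0,0.015],"delta_rot":[0,0,0]},
    {"translation":[0.25,0,0.02],"delta_rot":[0,0,0]},
    {"translation":[0.3,0,0.025],"delta_rot":[0,0,0]},
    {"translation":[0.35,0,0.03],"delta_rot":[0,0,0]},
    {"translation":[0.4,0,0.035],"delta_rot":[0,0,0]},
    {"translation":[0.45,0,0.04],"delta_rot":[0,0,0]},
    {"translation":[0.5,0,0.045],"delta_rot":[0,0,0]},
    {"translation":[0.55,0,0.05],"delta_rot":[0,0,0]},
    {"translation":[0.6,0,0.055],"delta_rot":[0,0,0]},
    {"translation":[0.65,0,0.06],"delta_rot":[0,0,0]},
    {"translation":[0.7,0,0.065],"delta_rot":[0,0,0]},
    {"translation":[0.75,0,0.07],"delta_rot":[0,0,0]},
    {"translation":[0.8,0,0.075],"delta_rot":[0,0,0]},
    {"translation":[0.85,0,0.08],"delta_rot":[0,0,0]},
    {"translation":[0.9,0,0.085],"delta_rot":[0,0,0]},
    {"translation":[0.95,0,0.09],"delta_rot":[0,0,0]},
    {"translation":[1.0,0,0.095],"delta_rot":[0,0,0]}
  ]
}}

```text
time_s: 30.5
ee_pos: [590.0, 142.3, 134.4]
tcp_rot: [-0.258, 1.554, 0.256]
wrist_force: [-2.1, -0.9, 14.9]
gripper_width: 27.2
```

```bash
python3 - <<'E'
from gap import *
go([587.5,141.7,128],18.75)
wsnap("w10")
def fit(n,L,R):
    o=np.array(widths(n,list(range(50,80,3))+list(range(92,186,3)),L,R),float)
    m=o[:,3]-48;g=o[:,4]/1.01-64;ok=np.ones(len(m),bool)
    for _ in range(4):
        p=np.polyfit(m[ok],g[ok],1);r=np.abs(g-np.polyval(p,m));ok=r<max(2*np.median(r[ok]),.3)
    print(n,"ga",np.polyval(p,80).round(2),"gb",np.polyval(p,-80).round(2),"diff",(p[0]*160).round(2),ok.sum(),len(m))
fit("w3",(205,235),(268,296));fit("w5",(205,235),(268,296));fit("w9",(205,235),(268,296));fit("w10",(190,232),(268,310))
E
```

```text
t 30.5 pos [589.99 142.27 134.37] F [-2.1 -0.9 14.9] M [-0.2   0.51  0.04] w 27.2 q6 [ 0.14  0.54  1.47 -0.    1.13 -0.19]
  yaw 18.77 toolx [ 1.8e-03 -6.0e-04 -1.0e+00]
  -> trans cm [ 0.637  0.027 -0.256] rot [0.02 0.09 0.06] sgn 1
w3 ga -0.25 gb 0.36 diff -0.61 35 42
w5 ga -0.37 gb 2.56 diff -2.93 37 42
w9 ga 6.03 gb 2.64 diff 3.39 39 42
w10 ga 6.03 gb 7.3 diff -1.27 37 42
```

>>> {"name": "arm_command", "arguments": {
  "plan": [
    {"translation":[0.05,0,0.0],"delta_rot":[0,0,0]},
    {"translation":[0.1,0,0.005],"delta_rot":[0,0,0]},
    {"translation":[0.15,0,0.01],"delta_rot":[0,0,0]},
    {"translation":[0.2,0,0.015],"delta_rot":[0,0,0]},
    {"translation":[0.25,0,0.02],"delta_rot":[0,0,0]},
    {"translation":[0.3,0,0.025],"delta_rot":[0,0,0]},
    {"translation":[0.35,0,0.03],"delta_rot":[0,0,0]},
    {"translation":[0.4,0,0.035],"delta_rot":[0,0,0]},
    {"translation":[0.45,0,0.04],"delta_rot":[0,0,0]},
    {"translation":[0.5,0,0.045],"delta_rot":[0,0,0]},
    {"translation":[0.55,0,0.05],"delta_rot":[0,0,0]},
    {"translation":[0.6,0,0.055],"delta_rot":[0,0,0]},
    {"translation":[0.65,0,0.06],"delta_rot":[0,0,0]},
    {"translation":[0.7,0,0.065],"delta_rot":[0,0,0]},
    {"translation":[0.75,0,0.07],"delta_rot":[0,0,0]},
    {"translation":[0.8,0,0.075],"delta_rot":[0,0,0]}
  ]
}}

```text
time_s: 32.15
ee_pos: [590.7, 142.3, 127.0]
tcp_rot: [-0.258, 1.553, 0.256]
wrist_force: [-2.6, -2.1, 14.8]
gripper_width: 27.4
```

```bash
cat >> gap.py <<'E'
def fit(n,L,R):
    o=np.array(widths(n,list(range(50,80,3))+list(range(92,186,3)),L,R),float)
    m=o[:,3]-48;g=o[:,4]/1.01-64;ok=np.ones(len(m),bool)
    for _ in range(4):
        p=np.polyfit(m[ok],g[ok],1);r=np.abs(g-np.polyval(p,m));ok=r<max(2*np.median(r[ok]),.3)
    print(n,"ga",(np.polyval(p,80)+.25).round(2),"gb",(np.polyval(p,-80)-.36).round(2),ok.sum(),len(m))
E
python3 - <<'E'
from gap import *
go([587.5,141.7,128],18.75)
wsnap("w11");fit("w11",(190,232),(268,310))
E
```

```text
t 32.15 pos [590.71 142.32 126.96] F [-2.6 -2.1 14.8] M [-0.33  0.53  0.08] w 27.4 q6 [ 0.14  0.55  1.48 -0.    1.11 -0.19]
  yaw 18.78 toolx [ 2.1e-03 -9.0e-04 -1.0e+00]
  -> trans cm [-0.104  0.045 -0.323] rot [0.03 0.1  0.09] sgn 1
w11 ga 6.29 gb 8.64 21 42
```

>>> {"name": "arm_command", "arguments": {
  "plan": [
    {"translation":[-0.4,0,-0.04],"delta_rot":[0,0,0]},
    {"translation":[-1.0,0,-0.1],"delta_rot":[0,0,0]},
    {"translation":[-2.0,0,-0.14],"delta_rot":[0,0,0]},
    {"translation":[-3.2,0,-0.14],"delta_rot":[0,0,0]},
    {"translation":[-4.6,0,-0.14],"delta_rot":[0,0,0]},
    {"translation":[-5.8,0,-0.14],"delta_rot":[0,0.1,0.1]},
    {"translation":[-6.3,0.3,-0.14],"delta_rot":[0,0.1,0.1]},
    {"translation":[-6.3,2,-0.14],"delta_rot":[0,0.1,0.1]},
    {"translation":[-6.3,4.5,-0.14],"delta_rot":[0,0.1,0.1]},
    {"translation":[-6.3,7.5,-0.14],"delta_rot":[0,0.1,0.1]},
    {"translation":[-6.1,9.2,-0.14],"delta_rot":[0,0.1,0.1]},
    {"translation":[-5.7,9.55,-0.14],"delta_rot":[0,0.1,0.1]},
    {"translation":[-5.7,9.55,-0.14],"delta_rot":[0,0.1,0.1]},
    {"translation":[-5.7,9.55,-0.14],"delta_rot":[0,0.1,0.1]}
  ]
}}

```text
time_s: 33.6
ee_pos: [558.5, 231.7, 183.4]
tcp_rot: [-0.257, 1.556, 0.257]
wrist_force: [-0.1, -0.5, -1.8]
gripper_width: 27.6
```

```bash
python3 - <<'E'
from gap import *
go([558.7,231.7,140],18.75)
d=wsnap("w12")
for v in range(160,190,3): print(v,d["img"][v,240:266].astype(int).mean(1).astype(int))
E
```

```text
t 33.6 pos [558.52 231.74 183.4 ] F [-0.1 -0.5 -1.8] M [-0.05 -0.1  -0.01] w 27.6 q6 [ 0.29  0.48  1.42 -0.    1.24 -0.03]
  yaw 18.77 toolx [-7.e-04 -3.e-04 -1.e+00]
  -> trans cm [ 4.34  -0.01   0.019] rot [ 0.02 -0.04  0.  ] sgn 1
160 [153 152 148 134 255 255 255 255 255 255 125  49  57  61  58  74 159 160
 153 152 153 152 153 153 153 153]
163 [138 132 121 255 255 255 255 255 255 255 128  51  57  62  57  76 151 158
 152 151 151 151 151 152 151 151]
166 [255 255 255 255 255 255 255 255 255 250 113  54  58  62  59  76 160 163
 152 151 150 152 152 151 152 151]
169 [255 255 255 255 255 255 255 255 193 139  96  59  59  62  60  51 162 177
 154 151 151 152 151 151 152 152]
172 [255 255 255 255 255 255 255 255 194 140  96  60  60  61  60  46 164 152
 150 151 151 152 151 152 151 151]
175 [255 255 255 255 255 255 255 255 194 140  95  58  56  60  60  47 165 148
 150 151 151 152 151 151 151 151]
178 [255 255 255 255 255 255 255 255 194 137  99 106 112 115  87  48 164 143
 149 151 152 152 151 151 152 151]
181 [255 255 255 255 255 255 255 255 197 103 105 107 108 109 110  74 162 144
 150 151 150 150 150 150 151 150]
184 [255 255 255 255 255 255 255 255 189  95 103 106 108 107 108 106 107 133
 151 151 151 149 151 150 151 150]
187 [212 211 212 212 213 214 220 126  96 100 103 105 105 106 105 104 104 103
 118 119 120 119 119 118 116 166]
```

>>> {"name": "arm_command", "arguments": {
  "plan": [
    {"translation":[0.2,0,0],"delta_rot":[0,0,0]},
    {"translation":[0.4,0,0],"delta_rot":[0,0,0]},
    {"translation":[0.6,0,0],"delta_rot":[0,0,0]},
    {"translation":[0.8,0,0],"delta_rot":[0,0,0]},
    {"translation":[1.0,0,0],"delta_rot":[0,0,0]},
    {"translation":[1.25,0,0],"delta_rot":[0,0,0]},
    {"translation":[1.5,0,0],"delta_rot":[0,0,0]},
    {"translation":[1.75,0,0],"delta_rot":[0,0,0]},
    {"translation":[2.0,0,0],"delta_rot":[0,0,0]},
    {"translation":[2.25,0,0],"delta_rot":[0,0,0]},
    {"translation":[2.5,0,0],"delta_rot":[0,0,0]},
    {"translation":[2.75,0,0],"delta_rot":[0,0,0]},
    {"translation":[3.0,0,0],"delta_rot":[0,0,0]},
    {"translation":[3.2,0,0],"delta_rot":[0,0,0]},
    {"translation":[3.4,0,0],"delta_rot":[0,0,0]},
    {"translation":[3.6,0,0],"delta_rot":[0,0,0]},
    {"translation":[3.7,0,0],"delta_rot":[0,0,0]},
    {"translation":[3.8,0,0],"delta_rot":[0,0,0]}
  ]
}}

```text
time_s: 35.45
ee_pos: [558.7, 231.6, 145.5]
tcp_rot: [-0.257, 1.556, 0.257]
wrist_force: [-0.0, -0.8, -2.4]
gripper_width: 27.7
```

>>> {"name": "arm_command", "arguments": {
  "plan": [
    {"translation":[0.06,0,0],"delta_rot":[0,0,0]},
    {"translation":[0.12,0,0],"delta_rot":[0,0,0]},
    {"translation":[0.18,0,0],"delta_rot":[0,0,0]},
    {"translation":[0.24,0,0],"delta_rot":[0,0,0]},
    {"translation":[0.3,0,0],"delta_rot":[0,0,0]},
    {"translation":[0.36,0,0.005],"delta_rot":[0,0,0]},
    {"translation":[0.42,0,0.01],"delta_rot":[0,0,0]},
    {"translation":[0.48,0,0.015],"delta_rot":[0,0,0]},
    {"translation":[0.54,0,0.02],"delta_rot":[0,0,0]},
    {"translation":[0.6,0,0.03],"delta_rot":[0,0,0]},
    {"translation":[0.65,0,0.04],"delta_rot":[0,0,0]},
    {"translation":[0.7,0,0.05],"delta_rot":[0,0,0]}
  ]
}}

```text
time_s: 36.65
ee_pos: [559.1, 231.7, 138.5]
tcp_rot: [-0.257, 1.556, 0.257]
wrist_force: [-0.3, -0.6, -0.5]
gripper_width: 27.5
```

```bash
python3 - <<'E'
from gap import *
go([558.7,231.7,125],18.75)
E
```

```text
t 36.65 pos [559.07 231.67 138.45] F [-0.3 -0.6 -0.5] M [-0.09  0.11  0.06] w 27.5 q6 [ 0.29  0.53  1.47 -0.    1.14 -0.03]
  yaw 18.74 toolx [-7.e-04 -2.e-04 -1.e+00]
  -> trans cm [ 1.345  0.015 -0.033] rot [-0.01 -0.04  0.  ] sgn 1
```

>>> {"name": "arm_command", "arguments": {
  "plan": [
    {"translation":[0.05,0,0.005],"delta_rot":[0,0,0]},
    {"translation":[0.1,0,0.01],"delta_rot":[0,0,0]},
    {"translation":[0.15,0,0.015],"delta_rot":[0,0,0]},
    {"translation":[0.2,0,0.02],"delta_rot":[0,0,0]},
    {"translation":[0.25,0,0.025],"delta_rot":[0,0,0]},
    {"translation":[0.3,0,0.03],"delta_rot":[0,0,0]},
    {"translation":[0.35,0,0.035],"delta_rot":[0,0,0]},
    {"translation":[0.4,0,0.04],"delta_rot":[0,0,0]},
    {"translation":[0.45,0,0.045],"delta_rot":[0,0,0]},
    {"translation":[0.5,0,0.05],"delta_rot":[0,0,0]},
    {"translation":[0.55,0,0.055],"delta_rot":[0,0,0]},
    {"translation":[0.6,0,0.06],"delta_rot":[0,0,0]},
    {"translation":[0.65,0,0.065],"delta_rot":[0,0,0]},
    {"translation":[0.7,0,0.07],"delta_rot":[0,0,0]},
    {"translation":[0.75,0,0.075],"delta_rot":[0,0,0]},
    {"translation":[0.8,0,0.08],"delta_rot":[0,0,0]},
    {"translation":[0.85,0,0.085],"delta_rot":[0,0,0]},
    {"translation":[0.9,0,0.09],"delta_rot":[0,0,0]}
  ]
}}

```text
time_s: 38.45
ee_pos: [559.8, 232.0, 130.0]
tcp_rot: [-0.257, 1.556, 0.257]
wrist_force: [-6.3, -2.4, 13.2]
gripper_width: 28.1
```

```bash
python3 - <<'E'
from gap import *
go([558.7,231.7,125],18.75)
wsnap("w13")
for n,L,R in(("w8",(198,218),(280,300)),("w13",(190,218),(280,310))):
    for o in widths(n,range(144,186,8),L,R): print(n,[round(float(x),2) for x in o])
E
```

```text
t 38.45 pos [559.81 231.95 130.03] F [-6.3 -2.4 13.2] M [-0.51  1.34  0.08] w 28.1 q6 [ 0.29  0.54  1.48 -0.    1.12 -0.03]
  yaw 18.74 toolx [-5.e-04 -2.e-04 -1.e+00]
  -> trans cm [ 0.503  0.012 -0.113] rot [-0.01 -0.03  0.  ] sgn 1
w8 [144.0, 206.5, 292.51, 46.7, 71.31]
w8 [152.0, 206.52, 292.15, 40.0, 71.38]
w8 [160.0, 206.77, 291.62, 33.2, 71.15]
w8 [168.0, 207.02, 291.24, 26.3, 71.07]
w8 [176.0, 207.5, 290.68, 19.3, 70.66]
w8 [184.0, 207.85, 290.29, 12.2, 70.55]
w13 [144.0, 203.58, 293.44, 48.2, 71.32]
w13 [152.0, 203.5, 293.33, 41.8, 71.68]
w13 [160.0, 203.58, 293.3, 35.2, 72.01]
w13 [168.0, 203.7, 293.24, 28.6, 72.33]
w13 [176.0, 194.5, 292.97, 22.0, 80.28]
w13 [184.0, 204.61, 292.67, 15.2, 72.15]
```

>>> {"name": "arm_command", "arguments": {
  "plan": [
    {"translation":[0.05,0,-0.01],"delta_rot":[0,0,0]},
    {"translation":[0.1,0,-0.01],"delta_rot":[0,0,0]},
    {"translation":[0.15,0,-0.005],"delta_rot":[0,0,0]},
    {"translation":[0.2,0,0.0],"delta_rot":[0,0,0]},
    {"translation":[0.25,0,0.005],"delta_rot":[0,0,0]},
    {"translation":[0.3,0,0.01],"delta_rot":[0,0,0]},
    {"translation":[0.35,0,0.015],"delta_rot":[0,0,0]},
    {"translation":[0.4,0,0.02],"delta_rot":[0,0,0]},
    {"translation":[0.45,0,0.025],"delta_rot":[0,0,0]},
    {"translation":[0.5,0,0.03],"delta_rot":[0,0,0]},
    {"translation":[0.54,0,0.035],"delta_rot":[0,0,0]}
  ]
}}

```text
time_s: 39.6
ee_pos: [560.2, 232.1, 125.2]
tcp_rot: [-0.257, 1.556, 0.257]
wrist_force: [-4.8, -2.4, 13.6]
gripper_width: 27.6
```

```bash
python3 - <<'E'
from gap import *
go([558.7,231.7,125],18.75)
wsnap("w14")
for n,L,R in(("w14",(190,218),(280,310)),):
    for o in widths(n,range(140,190,5),L,R): print(n,[round(float(x),2) for x in o])
E
```

```text
t 39.6 pos [560.18 232.11 125.2 ] F [-4.8 -2.4 13.6] M [-0.46  1.2   0.01] w 27.6 q6 [ 0.29  0.55  1.48 -0.    1.11 -0.03]
  yaw 18.74 toolx [-1.e-04 -1.e-04 -1.e+00]
  -> trans cm [ 0.02   0.009 -0.154] rot [-0.01 -0.01  0.  ] sgn 1
w14 [140.0, 191.92, 292.46, 52.2, 78.16]
w14 [145.0, 191.5, 295.46, 48.3, 81.11]
w14 [150.0, 201.5, 295.39, 44.2, 73.31]
w14 [155.0, 202.69, 295.32, 40.2, 72.57]
w14 [160.0, 202.58, 295.16, 36.2, 72.8]
w14 [165.0, 192.35, 294.94, 32.2, 81.2]
w14 [170.0, 202.47, 294.95, 28.1, 73.32]
w14 [175.0, 203.13, 294.65, 24.0, 72.86]
w14 [180.0, 192.94, 294.5, 19.9, 81.43]
w14 [185.0, 203.86, 294.3, 15.7, 72.66]
```

>>> {"name": "arm_command", "arguments": {
  "plan": [
    {"translation":[-0.4,0,-0.04],"delta_rot":[0,0,0]},
    {"translation":[-1.0,0,-0.1],"delta_rot":[0,0,0]},
    {"translation":[-2.0,0,-0.14],"delta_rot":[0,0,0]},
    {"translation":[-3.2,0,-0.14],"delta_rot":[0,0,0]},
    {"translation":[-4.6,0,-0.14],"delta_rot":[0,0,0]},
    {"translation":[-5.8,0,-0.14],"delta_rot":[0,0,0]},
    {"translation":[-6.3,-0.3,-0.14],"delta_rot":[0,0,0]},
    {"translation":[-6.3,-2,-0.14],"delta_rot":[0,0,0]},
    {"translation":[-6.3,-4.5,-0.14],"delta_rot":[0,0,0]},
    {"translation":[-6.3,-7.5,-0.14],"delta_rot":[0,0,0]},
    {"translation":[-6.1,-9.2,-0.14],"delta_rot":[0,0,0]},
    {"translation":[-5.88,-9.55,-0.14],"delta_rot":[0,0,0]},
    {"translation":[-5.88,-9.55,-0.14],"delta_rot":[0,0,0]},
    {"translation":[-5.88,-9.55,-0.14],"delta_rot":[0,0,0]}
  ]
}}

```text
time_s: 41.05
ee_pos: [589.1, 141.7, 183.6]
tcp_rot: [-0.257, 1.556, 0.257]
wrist_force: [-0.3, 0.2, -2.9]
gripper_width: 27.7
```

```bash
python3 - <<'E'
from gap import *
d=wsnap("w15");go([521.36,-161.2,265],1.72)
for n in("w3","w9","w15"): fit(n,(200,232),(268,310))
for o in widths("w15",range(60,186,12),(205,235),(268,300)): print([round(float(x),2) for x in o])
r=lambda i,x0,y0,w,h,W,H:cv2.resize(i[y0:y0+h,x0:x0+w],(W,H),interpolation=cv2.INTER_CUBIC)
cv2.imwrite("pics/w15.png",r(d["img"],187,45,146,146,600,600))
E
```

```text
t 41.1 pos [589.16 141.97 183.8 ] F [ 0.2  0.1 -2.4] M [ 0.   -0.1  -0.04] w 28.0 q6 [ 0.14  0.49  1.42  0.    1.24 -0.19]
  yaw 18.78 toolx [-6.e-04  1.e-04 -1.e+00]
  -> trans cm [ -8.119 -26.517 -16.185] rot [ 1.706e+01 -3.000e-02 -1.000e-02] sgn 1
w3 ga 0.0 gb 0.0 35 42
w9 ga 6.36 gb 2.17 35 42
w15 ga 8.33 gb 8.65 34 42
[60.0, 212.88, 289.76, 122.6, 72.9]
[72.0, 213.01, 289.66, 110.8, 72.72]
[84.0, 212.68, 279.5, 99.1, 63.44]
[96.0, 212.84, 289.8, 87.5, 73.34]
[108.0, 212.86, 289.5, 75.8, 73.32]
[120.0, 213.5, 289.64, 64.2, 73.2]
[132.0, 213.66, 289.3, 52.5, 73.15]
[144.0, 213.81, 289.3, 40.7, 73.54]
[156.0, 214.3, 288.95, 28.8, 73.31]
[168.0, 214.5, 288.68, 16.7, 73.53]
[180.0, 215.17, 288.31, 4.3, 73.26]
```

View pics/w15.png

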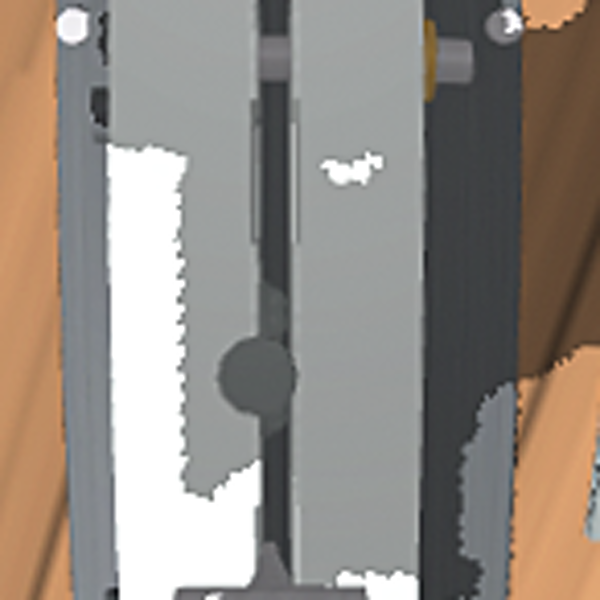

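>>> {"name": "arm_command", "arguments": {
  "plan": [
    {"translation":[-2.5,0,0],"delta_rot":[0,0,0]},
    {"translation":[-5.5,-0.5,-0.3],"delta_rot":[0,0,0]},
    {"translation":[-7.6,-2,-1.2],"delta_rot":[1,0,0]},
    {"translation":[-8.1,-5,-3],"delta_rot":[3,0,0]},
    {"translation":[-8.1,-9,-5.5],"delta_rot":[6,0,0]},
    {"translation":[-8.1,-13,-7.9],"delta_rot":[9,0,0]},
    {"translation":[-8.1,-17,-10.4],"delta_rot":[12,0,0]},
    {"translation":[-8.1,-21,-12.8],"delta_rot":[15,0,0]},
    {"translation":[-8.1,-24,-14.7],"delta_rot":[17.06,0,0]},
    {"translation":[-8.1,-26,-15.9],"delta_rot":[17.06,0,0]},
    {"translation":[-8.1,-26.5,-16.2],"delta_rot":[17.06,0,0]},
    {"translation":[-8.1,-26.5,-16.2],"delta_rot":[17.06,0,0]},
    {"translation":[-8.1,-26.5,-16.2],"delta_rot":[17.06,0,0]},
    {"translation":[-8.1,-26.5,-16.2],"delta_rot":[17.06,0,0]}
  ]
}}

```text
time_s: 42.5
ee_pos: [521.4, -159.8, 264.8]
tcp_rot: [-0.025, 1.571, 0.025]
wrist_force: [-1.0, 0.2, -2.2]
gripper_width: 27.6
```

```bash
python3 - <<'E'
from gap import *
go([521.36,-161.2,102.3],1.72)
E
```

```text
t 42.5 pos [ 521.45 -159.83  264.83] F [-1.   0.2 -2.2] M [-0.01 -0.1  -0.  ] w 27.6 q6 [-0.41  0.32  1.45  0.    1.37 -0.44]
  yaw 1.81 toolx [-5.e-04  4.e-04 -1.e+00]
  -> trans cm [ 1.6253e+01 -1.4400e-01 -5.0000e-03] rot [ 0.09 -0.03 -0.02] sgn 1
```

>>> {"name": "arm_command", "arguments": {
  "plan": [
    {"translation":[2,-0.14,0],"delta_rot":[0.1,0,0]},
    {"translation":[5,-0.14,0],"delta_rot":[0.1,0,0]},
    {"translation":[7.5,-0.14,0],"delta_rot":[0.1,0,0]},
    {"translation":[9,-0.14,0],"delta_rot":[0.1,0,0]},
    {"translation":[9.5,-0.14,0],"delta_rot":[0.1,0,0]},
    {"translation":[9.5,-0.14,0],"delta_rot":[0.1,0,0]},
    {"translation":[10,-0.14,0],"delta_rot":[0.1,0,0]},
    {"translation":[10.5,-0.14,0],"delta_rot":[0.1,0,0]},
    {"translation":[11,-0.14,0],"delta_rot":[0.1,0,0]},
    {"translation":[11.3,-0.14,0],"delta_rot":[0.1,0,0]},
    {"translation":[11.3,-0.14,0],"delta_rot":[0.1,0,0]}
  ]
}}

```text
time_s: 43.6
ee_pos: [521.2, -161.1, 151.4]
tcp_rot: [-0.023, 1.572, 0.024]
wrist_force: [0.4, 0.3, -2.0]
gripper_width: 27.7
```

```bash
python3 - <<'E'
from gap import *
go([521.36,-161.2,102.3],1.72)
E
```

```text
t 43.6 pos [ 521.18 -161.13  151.4 ] F [ 0.4  0.3 -2. ] M [-0.02 -0.09  0.02] w 27.7 q6 [-0.41  0.44  1.6   0.    1.1  -0.44]
  yaw 1.71 toolx [-1.2e-03  7.0e-04 -1.0e+00]
  -> trans cm [ 4.91  -0.011  0.023] rot [-0.01 -0.07 -0.04] sgn 1
```

>>> {"name": "arm_command", "arguments": {
  "plan": [
    {"translation":[0.5,-0.01,0.02],"delta_rot":[0,0,0]},
    {"translation":[1.0,-0.01,0.02],"delta_rot":[0,0,0]},
    {"translation":[1.5,-0.01,0.02],"delta_rot":[0,0,0]},
    {"translation":[2.0,-0.01,0.02],"delta_rot":[0,0,0]},
    {"translation":[2.5,-0.01,0.02],"delta_rot":[0,0,0]},
    {"translation":[3.0,-0.01,0.02],"delta_rot":[0,0,0]},
    {"translation":[3.5,-0.01,0.02],"delta_rot":[0,0,0]},
    {"translation":[4.0,-0.01,0.02],"delta_rot":[0,0,0]},
    {"translation":[4.4,-0.01,0.02],"delta_rot":[0,0,0]},
    {"translation":[4.7,-0.01,0.02],"delta_rot":[0,0,0]},
    {"translation":[4.8,-0.01,0.02],"delta_rot":[0,0,0]},
    {"translation":[4.88,-0.01,0.02],"delta_rot":[0,0,0]},
    {"translation":[4.88,-0.01,0.02],"delta_rot":[0,0,0]}
  ]
}}

```text
time_s: 44.9
ee_pos: [521.4, -161.2, 102.7]
tcp_rot: [-0.023, 1.572, 0.024]
wrist_force: [-0.2, -0.5, -2.7]
gripper_width: 27.7
```

```bash
python3 - <<'E'
from gap import *
go([521.36,-161.2,101.8],1.72)
E
```

```text
t 44.9 pos [ 521.43 -161.23  102.69] F [-0.2 -0.5 -2.7] M [-0.04 -0.06 -0.02] w 27.7 q6 [-0.41  0.51  1.66  0.    0.98 -0.44]
  yaw 1.71 toolx [-1.e-03  6.e-04 -1.e+00]
  -> trans cm [ 0.089  0.003 -0.006] rot [-0.01 -0.06 -0.03] sgn 1
```

>>> {"name": "arm_command", "arguments": {
  "plan": [
    {"translation":[0.04,0,0],"delta_rot":[0,0,0]},
    {"translation":[0.08,0,0],"delta_rot":[0,0,0]},
    {"translation":[0.08,0,0],"delta_rot":[0,0,0]}
  ]
}}

```text
time_s: 45.2
ee_pos: [521.4, -161.2, 101.9]
tcp_rot: [-0.023, 1.572, 0.024]
wrist_force: [0.7, 0.5, -2.4]
gripper_width: 27.9
```

>>> {"name": "arm_command", "arguments": {
  "plan": [
    {"translation":[0,0,0],"delta_rot":[0,0,0]},
    {"translation":[0,0,0],"delta_rot":[0,0,0]},
    {"translation":[0,0,0],"delta_rot":[0,0,0]},
    {"translation":[0,0,0],"delta_rot":[0,0,0]},
    {"translation":[0,0,0],"delta_rot":[0,0,0]},
    {"translation":[0,0,0],"delta_rot":[0,0,0]}
  ],
  "claw": 6.0
}}

```text
time_s: 45.8
ee_pos: [521.5, -161.3, 102.0]
tcp_rot: [-0.023, 1.572, 0.024]
wrist_force: [-0.6, -0.2, -0.1]
gripper_width: 60.1
```

>>> {"name": "arm_command", "arguments": {
  "plan": [
    {"translation":[-1.5,0,0],"delta_rot":[0,0,0]},
    {"translation":[-4,0,0],"delta_rot":[0,0,0]},
    {"translation":[-7,0,0],"delta_rot":[0,0,0]},
    {"translation":[-9.9,0,0],"delta_rot":[0,0,0]},
    {"translation":[-9.9,0,0],"delta_rot":[0,0,0]},
    {"translation":[-9.9,0,0],"delta_rot":[0,0,0]}
  ]
}}

```text
time_s: 46.4
ee_pos: [521.7, -161.3, 201.3]
tcp_rot: [-0.023, 1.57, 0.023]
wrist_force: [-1.0, 0.2, -0.3]
gripper_width: 59.5
```

```bash
python3 - <<'E'
from gap import *
from cell import robot
d=wsnap("w16");go([521.36,-161.2,200],1.72)
s=robot.capture("scene")
r=lambda i,x0,y0,w,h,W,H:cv2.resize(i[y0:y0+h,x0:x0+w],(W,H),interpolation=cv2.INTER_CUBIC)
cv2.imwrite("pics/end.png",np.hstack([r(d["img"],190,70,140,160,400,457),r(s["img"],160,110,240,274,400,457)]))
E
```

```text
t 46.45 pos [ 521.24 -161.15  200.47] F [ 0.2  0.3 -0.4] M [ 0.01 -0.09 -0.02] w 59.8 q6 [-0.41  0.39  1.54  0.    1.21 -0.44]
  yaw 1.71 toolx [-1.4e-03  7.0e-04 -1.0e+00]
  -> trans cm [ 0.047 -0.006  0.012] rot [-0.01 -0.08 -0.04] sgn 1
```

View pics/end.png

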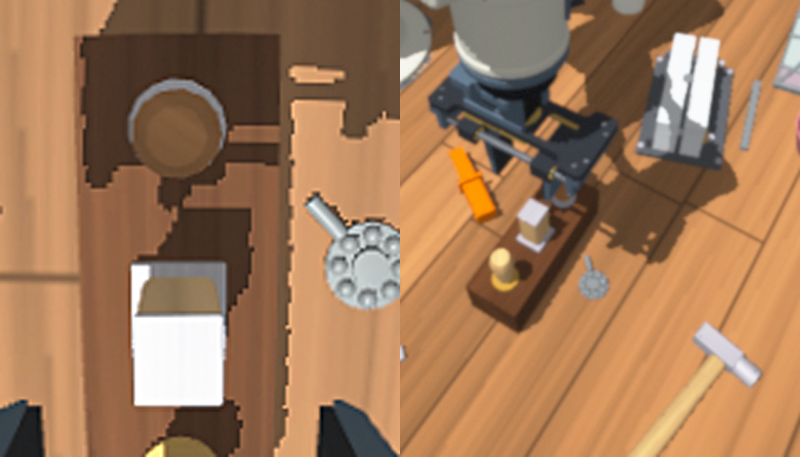

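The wedge stands upright in its hole with its shoulder on the block (left panel, about (178,335)). The mould shows an even gap (right panel, about (690,95)), and the other things are where they were. I'm handing in.

```bash
python3 -c "
from cell import robot
print(robot.job_done())"
```

```text
the job is handed in; nothing more can be done
None
```

The mould is open, the wedge is back upright in its own hole, and I handed the job in at about 46 s. No verdict is reported.

- **Prying:** I worked the slots in the order b, a, b, a. The downward force on the wedge stayed around 12 to 17 N. The measured unevenness at each stage never went above about 4 mm.
- **Final opening:** The last wrist-camera measurement gave about 8.3 mm at guide_a and 8.7 mm at guide_b. I put the uncertainty at about 0.5 mm.
- **Wedge:** The gripper released within 0.3 mm of where it took hold, and the last picture shows the shoulder resting on the block.
- **Bystanders:** The knife, awl, rosette, came and hammer look unmoved in the last pictures. The cup, tape measure and solder spool were not in clear view there.

**One disagreement:** The opening worked out from the wedge's depth came out 1 to 1.5 mm larger than the camera showed. I trusted the camera and checked each stage against it.

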